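# Load the pellet strip, then hold the electrode tweezers at the gap line

## Task

Put the two ceramic pellets that stand in the steel tray into the two empty wells of the white three-well strip, one per well, fully down. Then lift the sprung electrode tweezers off their rest, squeeze them until the pointer stands on the red line of their scale (26 mm between the plates, the gap at which the moisture reading is valid), and hold them level with the two plates hanging either side of the pellet in the red-ringed well, centred on it and touching neither pellet nor strip. Finish like that, holding the tweezers still at the red line in the gripper: do not let go or put them down, and leave the vial, the petri dish and the roll of tape where they are.

Things in the scene. Friction and masses are not known exactly. Their poses are not given: they have to be found in the camera images.
- carrier: white three-well strip on an aluminium foot, fixed: white block 46 (x) by 116 (y) mm, foot 54 by 126 mm, top 30 mm above the worktop. Origin at the centre of its underside; its y axis runs along the row of wells. Three round wells 19 mm wide and 10 mm deep, flat floors 20 mm above the worktop, 36 mm apart. One well (any of them) already holds a pellet; of the two empty ones one has a red ring, the other a blue ring
- well_0 (a point): centre of the mouth of well 0, on the strip's top face 30 mm above the worktop (y = -36 mm in the strip's frame)
- well_1 (a point): centre of the mouth of well 1, on the strip's top face 30 mm above the worktop (y = 0 mm in the strip's frame)
- well_2 (a point): centre of the mouth of well 2, on the strip's top face 30 mm above the worktop (y = 36 mm in the strip's frame)
- red_ring: the red ident ring (30 mm outside, 21 mm inside, 2 mm thick) that lies fixed on the strip round the mouth of one of the wells, whichever is drawn; that well is empty at the start. Origin on the well's axis, at the ring's underside, 30 mm above the worktop
- blue_ring: the same ring in blue, round the mouth of the other empty well
- tray: shallow steel weighing tray, 52 (x) by 84 (y) by 11 mm, fixed, walls and floor 2.5 mm; origin at the centre of its underside. The two loose pellets stand in it side by side along its y axis, about 38 mm apart
- pellet_1_center (a point): centre of pellet 1: upright beige ceramic cylinder 16 mm in diameter and 26 mm tall, 15 g; the point is half-way up. Starts standing in the steel tray (underside 2.5 mm above the worktop)
- pellet_2_center (a point): centre of pellet 2: upright beige ceramic cylinder 16 mm in diameter and 26 mm tall, 15 g; the point is half-way up. Starts standing in the steel tray (underside 2.5 mm above the worktop)
- pellet_3_center (a point): centre of pellet 3: upright beige ceramic cylinder 16 mm in diameter and 26 mm tall, 15 g; the point is half-way up. Starts already seated in one of the wells, standing 16 mm out of it (top 46 mm above the worktop)
- pellet_1: pellet 1 itself; origin at the centre of its underside, z up its axis
- pellet_2: pellet 2 itself; origin at the centre of its underside, z up its axis
- pellet_3: pellet 3 itself; origin at the centre of its underside, z up its axis
- tweezers: sprung electrode tweezers, 64 g, 165 mm long, level on their rest: grey tail housing (21 wide, 16 high, ends 115 mm behind the origin), two steel legs 8 mm high. Origin at the grip place, midway between the black grip pads (34 long, 10 high) at the legs' mid-height, 45 mm above the worktop on the rest; x to the tips, y the closing direction, z up. The balance point is within 15 mm of it
- gap_mid (a point): midway between the centres of the two electrode plates: 50 mm ahead of the tweezers' origin and 16 mm below it. A white scale plate bridges the legs above, 32 mm ahead of the origin, up to 8 mm over the legs' mid-height, with a tick each 5 mm of gap and the red line at 26 mm
- left_leg_plate (a point): centre of the inner face of the round electrode plate (12 mm in diameter, 2.5 mm thick) that hangs from the left (+y) leg. Gap between the plates: 42 mm open, 26 mm at the red line, 8 mm at the stop
- right_leg_plate (a point): the same on the right (-y) leg. Spring force at the grip pads: about 3.5 N a side when open, 7 N at the red line, 11 N at the stop
- left_leg (a joint): how far the left leg is squeezed in, rad: 0 open, 0.0615 at the red line, 0.13 at the stop; the right leg moves by the same amount. Gap between the plates in mm = 42 - 260 x this value. Width over the outside of the grip pads in mm = 35 - 160 x this value: 35 when open, 25 at the red line. One reading is noisy (2 mm of gap): average some
- rest: grey tweezer rest, fixed: T-shaped foot 6 mm high (158 by 36 mm, 72 mm wide under the front bar), a forked rear post under the tail (fork cheeks to 47 mm high, 3 mm clear of the tail on either side) and a black front bar 32 mm ahead of the tweezers' origin, its top 41 mm above the worktop. Frame: on the worktop right below the tweezers' origin, same axes as the tweezers at the start. Lift the tweezers straight up by 15 mm or more to clear it
- vial_7: glass sample vial with a red cap, 23 mm wide, 54 mm tall, beyond the strip; leave alone
- petri_1: petri dish with lid, 62 mm wide, 16 mm high, left of the strip; leave alone
- tape_roll: black roll of tape, 56 mm wide, 19 mm high; leave alone

How it is judged:
On the way, in this order (a step that is already met when the one before it is completed fails the run):
1. one pellet stands fully down in each of the three wells and the gripper has let go of them (((horizontal distance between pellet_1_center and well_0 below 0.005 m and height (world z) of pellet_1_center between 0.03 and 0.0355 m) or (horizontal distance between pellet_2_center and well_0 below 0.005 m and height (world z) of pellet_2_center between 0.03 and 0.0355 m) or (horizontal distance between pellet_3_center and well_0 below 0.005 m and height (world z) of pellet_3_center between 0.03 and 0.0355 m)) and ((horizontal distance between pellet_1_center and well_1 below 0.005 m and height (world z) of pellet_1_center between 0.03 and 0.0355 m) or (horizontal distance between pellet_2_center and well_1 below 0.005 m and height (world z) of pellet_2_center between 0.03 and 0.0355 m) or (horizontal distance between pellet_3_center and well_1 below 0.005 m and height (world z) of pellet_3_center between 0.03 and 0.0355 m)) and ((horizontal distance between pellet_1_center and well_2 below 0.005 m and height (world z) of pellet_1_center between 0.03 and 0.0355 m) or (horizontal distance between pellet_2_center and well_2 below 0.005 m and height (world z) of pellet_2_center between 0.03 and 0.0355 m) or (horizontal distance between pellet_3_center and well_2 below 0.005 m and height (world z) of pellet_3_center between 0.03 and 0.0355 m)) and contact force between each of pellet_1, pellet_2, pellet_3 and the fingers below 0.05 N), for 0.2 s.
2. the tweezers are lifted clear of their rest in the gripper (height (world z) of tweezers above 0.055 m and contact force between the fingers and tweezers above 1 N and contact force between tweezers and rest below 0.05 N), for 0.2 s.
At the end, for the whole second after the job is handed in: A pellet fully down in each well; the gripper holds the tweezers still, level within 0.2 rad, touching no pellet, strip, ring or rest; plate gap 26 +- 3 mm; the point between the plates within 6 mm (from above) of the red-ringed well's axis and 37.5 to 49 mm above the worktop (((horizontal distance between pellet_1_center and well_0 below 0.005 m and height (world z) of pellet_1_center between 0.03 and 0.0355 m) or (horizontal distance between pellet_2_center and well_0 below 0.005 m and height (world z) of pellet_2_center between 0.03 and 0.0355 m) or (horizontal distance between pellet_3_center and well_0 below 0.005 m and height (world z) of pellet_3_center between 0.03 and 0.0355 m)) and ((horizontal distance between pellet_1_center and well_1 below 0.005 m and height (world z) of pellet_1_center between 0.03 and 0.0355 m) or (horizontal distance between pellet_2_center and well_1 below 0.005 m and height (world z) of pellet_2_center between 0.03 and 0.0355 m) or (horizontal distance between pellet_3_center and well_1 below 0.005 m and height (world z) of pellet_3_center between 0.03 and 0.0355 m)) and ((horizontal distance between pellet_1_center and well_2 below 0.005 m and height (world z) of pellet_1_center between 0.03 and 0.0355 m) or (horizontal distance between pellet_2_center and well_2 below 0.005 m and height (world z) of pellet_2_center between 0.03 and 0.0355 m) or (horizontal distance between pellet_3_center and well_2 below 0.005 m and height (world z) of pellet_3_center between 0.03 and 0.0355 m)) and distance between left_leg_plate and right_leg_plate between 0.023 and 0.029 m and contact force between tweezers and rest below 0.05 N and contact force between tweezers and carrier below 0.05 N and contact force between tweezers and red_ring below 0.05 N and contact force between tweezers and blue_ring below 0.05 N and contact force between tweezers and pellet_1 below 0.05 N and contact force between tweezers and pellet_2 below 0.05 N and contact force between tweezers and pellet_3 below 0.05 N and contact force between the fingers and tweezers above 1 N and velocity of joint left_leg between -0.06 and 0.06 rad/s and linear speed of tweezers below 0.015 m/s and angle between tweezers's own z axis and vertical below 0.2 rad and horizontal distance between gap_mid and red_ring below 0.006 m and height (world z) of gap_mid between 0.0375 and 0.049 m); the arm keeps its last pose, push and grip.
It fails at once if the vial is pushed away (more than 25 mm) (distance of vial_7 from where it was at the start of the episode above 0.025 m).
It fails at once if the petri dish is pushed away (more than 25 mm) (distance of petri_1 from where it was at the start of the episode above 0.025 m).
It fails at once if the roll of tape is pushed away (more than 25 mm) (distance of tape_roll from where it was at the start of the episode above 0.025 m).
It also fails if it takes over 58 s, if anything falls off the work surface, if the arm or the gripper's body presses on something with over 40 N, if the wrist force passes 120 N, or if a joint passes its speed limit or range.

## Robot

A 6-joint arm with a two-finger parallel gripper is mounted at the origin on a cart in front of the work surface, level with it; the furniture and walls round the work are solid. World frame = base frame: x ahead of the robot, y to its left, z up, the work surface at z = 0. Lengths are in m, angles in rad, forces in N, time in s.
With the tool pointing down it reaches from about 0.35 to 0.975 m from the base axis. Payload 4.9 kg.
Tool frame: the origin (TCP) lies midway between the tips of the shut fingers; the grasp point (between the pads) lies 19 mm behind it; z points along the fingers, y is the direction in which the jaws open and shut (so a half turn about z gives the same grasp; the last joint's range is limited). The gripper opens to 85 mm and grips with 20 to 120 N. Pads are 22 mm wide; open, the fingers measure 114 mm over their backs; the gripper's body (76 mm by 85 mm) begins 54 mm behind the grasp point. The pads swing forward as they close: fully open they stand 13 mm farther back than shut.
Start: joints at [-1.242, 0.053, 1.613, -0, 1.476, -0.119], TCP at [0.271, -0.563, 0.231] pointing down, gripper open.
Joint ranges: [-3.01, 3.01], [-1.01, 2.22], [0.06, 2.58], [-1.02, 4.17], [0.09, 2.62], [-3.14, 3.14]. Speed limits (rad/s): [2.57, 2.57, 3.14, 3.14, 3.14, 3.14].

## Interface

Orientations are given as a rotation vector (axis times angle).
In Python, from station import ctrl gives the robot as it stands.
- The arm moves only by the tool jog_arm, never from a script. Its argument "steps" is a list of rows, each an object of numbers: "dx", "dy", "dz": the shift along the world's x, y, z in units of 60 mm (1.0 is 60 mm); "twist": the turn about the world's z in units of 10 degrees (1.0 is 10 degrees). A call has 1 to 5 rows; each row is the pose to reach, as a shift and turn from the pose measured when the call began; what a row does not reach only later rows make up. A row lasts 1/8 s, in which the tool goes at most 62.5 mm and 10.7 degrees, less where a joint would pass 70% of its speed; a pose out of reach is approached as far as the arm can. A call with a gripper value outside its range is refused whole. "gripper" is the closure in counts, from 0 (fully open) to 255 (shut), set as the call begins (left out, the last holds). The fingers move at their own pace and stop on an object; "newtons" is the grip in N (left out, the last holds). Time passes only in rows, so rows that repeat a pose let the fingers close. It gives the time, the measured TCP pose, the force and the opening at its end, in the units of the state.
- ctrl.get_obs(): the state, without advancing time (a new reading comes with each control period).
- ctrl.get_image(name): name is "scene" or "top" or "wrist"; returns a dict with "frame" (420x560x3 uint8, red, green, blue), "range_z" (420x560 float32, m along the optical axis (not along the pixel's ray), 0 where there is no reading), "fx", "fy", "cx", "cy" (pixels), "extrinsics" (4x4, takes a point from camera to world coordinates). Camera axes: x right, y down, z forward; pixel columns grow to the right and rows downward; lengths in m; the calibration is good to about 2 mm. A picture is of the moment at which its call begins.
- ctrl.finish_job(): hands the job in, once; it reports no verdict.
The state is a dict: "t": time; "q": joint angles; "dq": joint speeds; "effort": joint torques, N m; "tool_pos": TCP position; "tool_rot": TCP orientation; "contact_force": force on the tool from outside, world axes, zero at the start; "wrist_torque": the same for the moment, N m; "opening": finger opening in m.
Only numpy, scipy, OpenCV 4.12 (cv2) and the standard library are available. Lean on these libraries where they do the work, as an engineer would, in place of code of your own. Each camera call takes 0.05 s, during which the arm holds its last target.

## Working session

There is one attempt and no reset: what is moved stays moved. The work goes in short steps, Python scripts to look and compute and a tool call to move; the robot and the scene stay as the last step left them, time stands still between calls to the robot, and variables do not carry over. Pictures are saved under pics/ and viewed, and the job is handed in when it is done.

Besides the shell and the picture viewer there is one more tool, called after "Request:" in YAML: its name, and indented under it one key for each argument. jog_arm: Moves the arm, as the interface text tells. Its arguments: {"type":"object","properties":{"steps":{"type":"array"},"gripper":{"type":"number"},"newtons":{"type":"number"}},"required":["steps"]}

```bash
mkdir -p pics; ls
cat > h.py <<'E'
import numpy as np, cv2
from station import ctrl
def snap(name,fn):
    im=ctrl.get_image(name)
    np.savez('pics/'+fn+'.npz',**{k:np.array(v) for k,v in im.items()})
    cv2.imwrite('pics/'+fn+'.png',im['frame'][:,:,::-1]); return im
def load(fn): return dict(np.load('pics/'+fn+'.npz'))
def ray(im,u,v):
    E=im['extrinsics'];d=np.array([(u-im['cx'])/im['fx'],(v-im['cy'])/im['fy'],1.]);return E[:3,3],E[:3,:3]@d
def atz(im,u,v,z):
    o,d=ray(im,u,v);return o+d*(z-o[2])/d[2]
def dep(im,u,v):
    o,d=ray(im,u,v);return o+d*im['range_z'][int(round(v)),int(round(u))]
def proj(im,p):
    E=im['extrinsics'];c=E[:3,:3].T@(np.asarray(p)-E[:3,3]);return im['fx']*c[0]/c[2]+im['cx'],im['fy']*c[1]/c[2]+im['cy']
def crop(fn,u0,v0,u1,v1,s,out):
    f=cv2.imread('pics/'+fn+'.png')[v0:v1,u0:u1]; cv2.imwrite('pics/'+out+'.png',cv2.resize(f,None,fx=s,fy=s,interpolation=cv2.INTER_CUBIC))
E
python3 - <<'E'
from h import *
for n in ['scene','top','wrist']:
    im=snap(n,n+'0'); print(n,im['fx'],im['extrinsics'].round(3).tolist())
o=ctrl.get_obs(); print(o)
E
```

```text
pics
scene 408.77138087573076 [[0.892, -0.389, 0.232, 0.324], [-0.452, -0.754, 0.477, -0.261], [-0.011, -0.53, -0.848, 0.777], [0.0, 0.0, 0.0, 1.0]]
top 529.2344961573084 [[-0.03, -0.992, 0.123, 0.418], [-0.999, 0.026, -0.036, 0.159], [0.032, -0.124, -0.992, 0.909], [0.0, 0.0, 0.0, 1.0]]
wrist 376.7922655529305 [[0.434, -0.863, -0.26, 0.337], [-0.901, -0.416, -0.122, -0.531], [-0.003, 0.287, -0.958, 0.373], [0.0, 0.0, 0.0, 1.0]]
{'t': 0.15, 'q': array([-1.24202460e+00,  5.32235173e-02,  1.61394411e+00,  1.69165089e-05,
        1.47602760e+00, -1.18958970e-01]), 'dq': array([-0.00093028, -0.00235985, -0.00501691,  0.00021294,  0.00050204,
       -0.00200009]), 'effort': array([ 8.87477927e-04, -3.94239235e+01, -3.70722342e+01, -3.00589727e-05,
        4.62844677e-03, -1.14673523e-05]), 'tool_pos': array([ 0.27044781, -0.56292549,  0.2303547 ]), 'tool_rot': array([-3.06164416e+00, -6.97077409e-01,  2.37173099e-04]), 'contact_force': array([ 0.35777553,  0.45052202, -0.00955457]), 'wrist_torque': array([-0.00848597, -0.04795358, -0.01377738]), 'opening': 0.08559427372034581}
```

View pics/scene0.png

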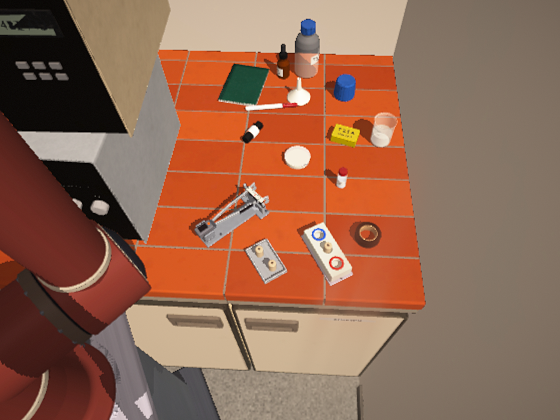

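View pics/top0.png

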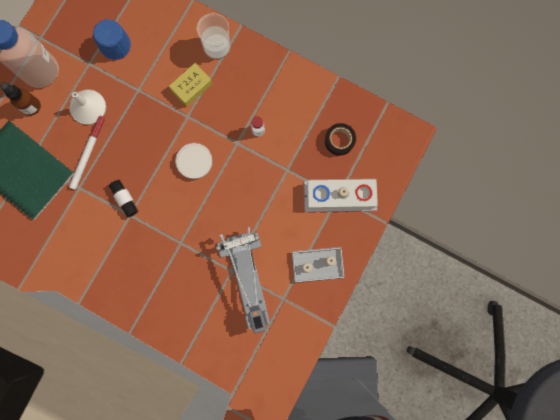

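View pics/wrist0.png

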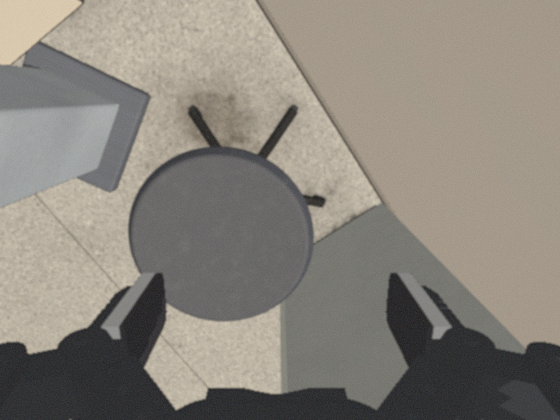

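The top view shows the strip at (341,195), with the blue well at the left end (321,193), a seated pellet in the middle (343,192) and the red well at the right (363,193). The tray is at (318,265) and the tweezers run from (240,240) to (258,325). The wrist camera sees only floor for now.

Run:
```python
from h import *
crop('top0',195,160,395,340,4,'c_top'); 
crop('scene0',185,170,385,300,4,'c_scene')
im=load('top0')
for n,u,v,z in [('blue',321,193,.032),('red',363,193,.032),('p3',344,191,.046),('pa',308,267,.0285),('pb',331,261,.0285),('vial',257,126,.05),('petri',194,161,.016),('tape',340,139,.019)]:
    print(n,atz(im,u,v,z).round(4),dep(im,u,v).round(4))
```

```text
blue [0.5646 0.0636 0.032 ] [0.5662 0.0626 0.0225]
red [ 0.5628 -0.0074  0.032 ] [ 0.5647 -0.0096  0.0205]
p3 [0.5646 0.0267 0.046 ] [0.5645 0.0269 0.0469]
pa [0.4413 0.0897 0.0285] [0.4413 0.0897 0.0285]
pb [0.4501 0.051  0.0285] [0.4501 0.0511 0.0289]
vial [0.6774 0.1682 0.05  ] [0.6761 0.1682 0.0543]
petri [0.6282 0.2779 0.016 ] [0.6292 0.2785 0.0117]
tape [0.6607 0.0255 0.019 ] [ 0.6661  0.0225 -0.0009]
```

View pics/c_top.png

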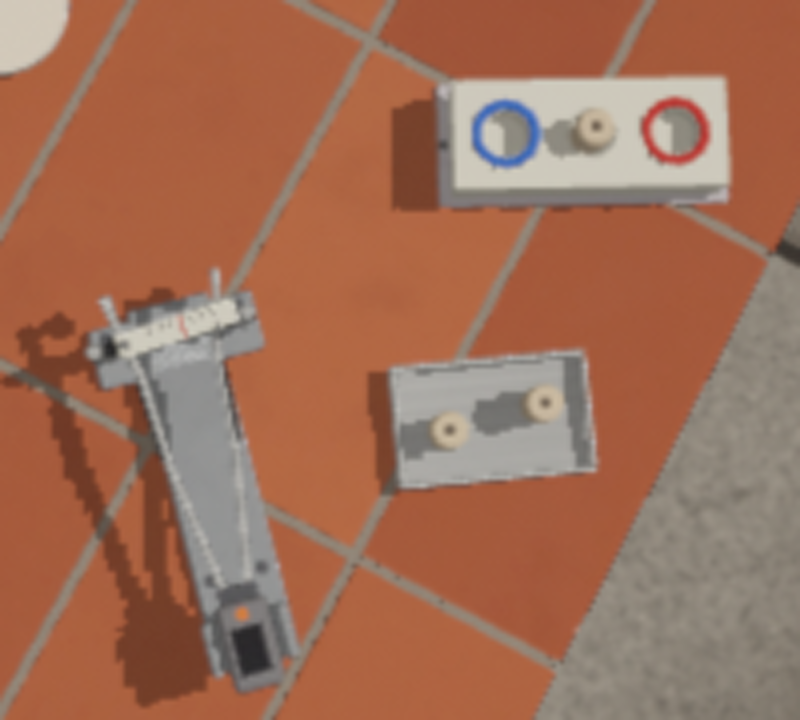

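View pics/c_scene.png

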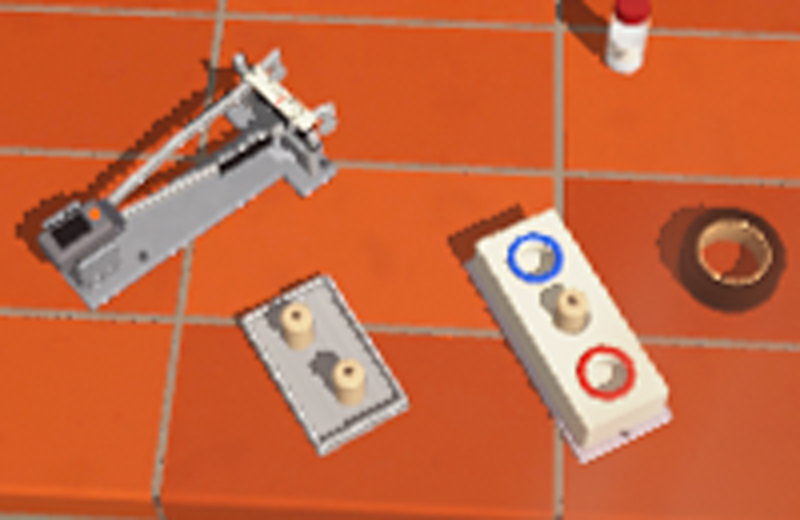

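Request:
jog_arm:
  steps:
    - {"dx":0.33,"dy":0.95,"twist":0.6}
    - {"dx":0.66,"dy":1.9,"twist":1.2}
    - {"dx":1.0,"dy":2.85,"twist":1.8}
    - {"dx":1.33,"dy":3.8,"twist":2.4}
    - {"dx":1.66,"dy":4.75,"twist":3.0}

```text
validation failed for argument at $.st...
```

Request:
jog_arm:
  steps:
    - {"dx":0.33,"dy":0.95,"dz":0,"twist":0.6}
    - {"dx":0.66,"dy":1.9,"dz":0,"twist":1.2}
    - {"dx":1.0,"dy":2.85,"dz":0,"twist":1.8}
    - {"dx":1.33,"dy":3.8,"dz":0,"twist":2.4}
    - {"dx":1.66,"dy":4.75,"dz":0,"twist":3.0}

```text
t: 0.78
tool_pos: [0.3702, -0.276, 0.23]
tool_rot: [-2.775, -1.47, 0.001]
contact_force: [0.7, 0.3, -0.1]
opening: 0.0854
```

Request:
jog_arm:
  steps:
    - {"dx":0.33,"dy":0.95,"dz":0,"twist":0.7}
    - {"dx":0.66,"dy":1.9,"dz":0,"twist":1.4}
    - {"dx":1.0,"dy":2.85,"dz":0,"twist":2.1}
    - {"dx":1.33,"dy":3.8,"dz":0,"twist":2.8}
    - {"dx":1.66,"dy":4.75,"dz":0,"twist":3.4}

```text
t: 1.4
tool_pos: [0.47, 0.011, 0.23]
tool_rot: [-2.22, -2.222, 0.001]
contact_force: [0.4, 0.1, 0.0]
opening: 0.0855
```

Request:
jog_arm:
  steps:
    - {"dx":0.3,"dy":0.8,"dz":0,"twist":0.1}
    - {"dx":0.5,"dy":1.5,"dz":0,"twist":0.1}
    - {"dx":0.5,"dy":1.5,"dz":0,"twist":0.1}

```text
t: 1.78
tool_pos: [0.4999, 0.1034, 0.2295]
tool_rot: [-2.195, -2.245, 0.002]
contact_force: [-0.0, -0.0, 0.0]
opening: 0.0853
```

Run:
```python
from h import *
im=snap('wrist','w1'); print(ctrl.get_obs()['tool_pos'],ctrl.get_obs()['tool_rot'],ctrl.get_obs()['q'])
```

```text
[0.49974532 0.10195766 0.22950612] [-2.19762341 -2.24322201  0.00266884] [ 5.53743304e-02 -2.24573278e-01  1.87629155e+00 -2.06496033e-04
  1.49198861e+00  3.48555268e-02]
```

View pics/w1.png

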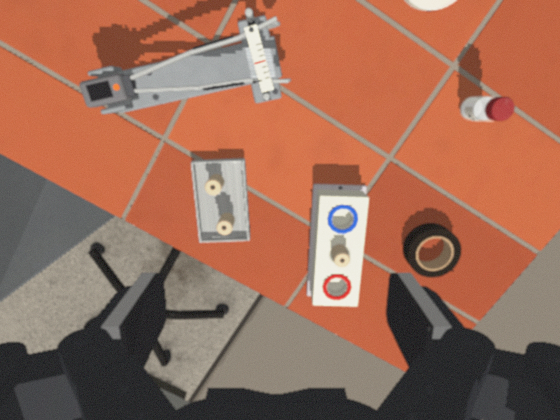

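The wrist view shows the tray pellets at (213,187) and (225,228), the blue well at (343,219), the seated pellet at (342,258), the red well at (337,287) and the tweezers from (100,90) to (265,60).

Run:
```python
from h import *
crop('w1',180,150,380,310,4,'c_w1a'); crop('w1',75,0,300,120,3.5,'c_w1b')
```

```text
(no output)
```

View pics/c_w1a.png

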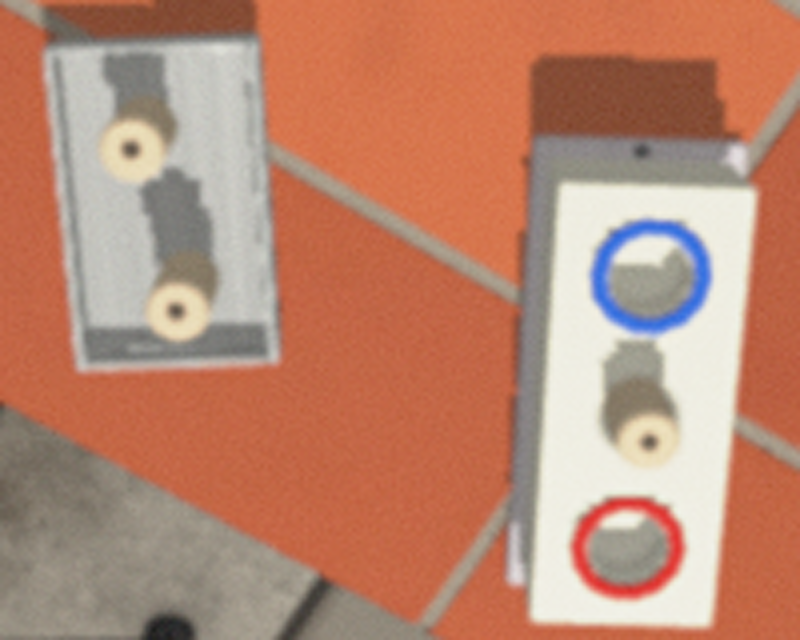

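View pics/c_w1b.png

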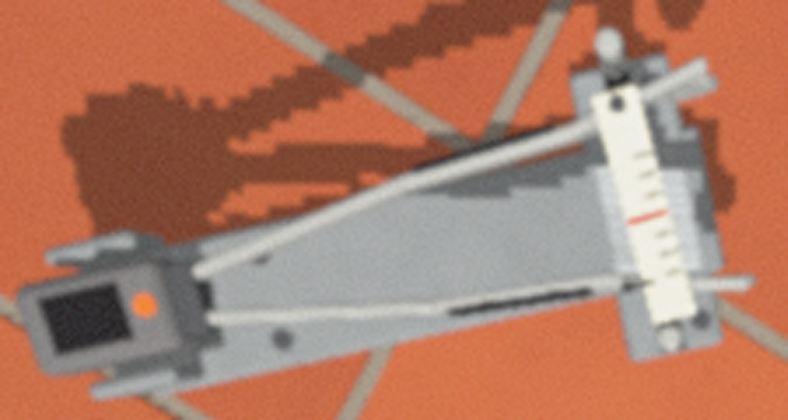

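```bash
cat >> h.py <<'E'
def tri(obs):
    A=np.zeros((3,3));b=np.zeros(3)
    for im,u,v in obs:
        o,d=ray(im,u,v);d=d/np.linalg.norm(d);P=np.eye(3)-np.outer(d,d);A+=P;b+=P@o
    p=np.linalg.solve(A,b)
    r=[np.round(np.subtract(proj(im,p),(u,v)),2).tolist() for im,u,v in obs]
    return p.round(4),r
def ringc(im,col,box):
    f=im['frame'].astype(int);R,G,B=f[...,0],f[...,1],f[...,2]
    m=((B>R+50) if col=='b' else ((R>150)&(G<75)&(B<75)&(abs(G-B)<25))).astype(np.uint8)
    k=np.zeros_like(m);u0,v0,u1,v1=box;k[v0:v1,u0:u1]=1;m*=k
    c=max(cv2.findContours(m,cv2.RETR_EXTERNAL,cv2.CHAIN_APPROX_NONE)[0],key=len)
    return cv2.fitEllipse(c)
E
python3 - <<'E'
from h import *
w,t,s=load('w1'),load('top0'),load('scene0')
for c,bs in [('b',((325,200,360,240),(308,180,335,206),(300,220,335,250))),('r',((322,270,355,305),(350,180,376,206),(325,253,350,275)))]:
    try:
        es=[ringc(i,c,b) for i,b in zip((w,t,s),bs)];print(c,[(np.round(e[0],1).tolist(),np.round(e[1],1).tolist()) for e in es])
        print(tri([(i,*e[0]) for i,e in zip((w,t,s),es)])); print([atz(i,*e[0],.032).round(4) for i,e in zip((w,t,s),es)])
    except Exception as ex: print(ex)
pts={'pa':((213,187.25),(307.5,267.5),(185+298/4,170+312/4)),
'pb':((224,227.75),(331.25,260.5),(185+349/4,170+367/4)),
'p3':((342.25,260.5),(344,192),(185+571/4,170+297/4))}
for k,p in pts.items():
    print(k,tri([(i,*q) for i,q in zip((w,t,s),p)]),[dep(w,*p[0]).round(4)])
# tweezers: wrist crop /3.5 + (75,0); top crop/4+(195,160); scene /4+(185,170)
W=lambda u,v:(75+u/3.5,v/3.5);T=lambda u,v:(195+u/4,160+v/4);S=lambda u,v:(185+u/4,170+v/4)
tw={'redline':(W(647,217),T(182,324)),'orange':(W(144,305),T(242,613),S(96,215)),'screen':(W(87,319),T(253,650),S(72,228))}
for k,p in tw.items(): print(k,tri([(i,*q) for i,q in zip((w,t,s),p)]),dep(w,*p[0]).round(4))
E
```

```text
b [([342.4, 218.7], [27.8, 29.6]), ([321.0, 192.9], [15.7, 16.1]), ([318.4, 234.1], [11.7, 13.4])]
(array([0.5643, 0.0651, 0.0323]), [[0.39, 1.22], [-0.9, 0.27], [0.1, 0.21]])
[array([0.5639, 0.0662, 0.032 ]), array([0.5648, 0.0635, 0.032 ]), array([0.5644, 0.0658, 0.032 ])]
r [([336.6, 286.2], [22.8, 25.1]), ([363.3, 192.2], [14.1, 14.7]), ([335.8, 262.5], [11.4, 13.1])]
(array([ 0.5636, -0.0063,  0.0322]), [[0.27, 1.11], [-0.97, 0.33], [0.26, 0.27]])
[array([ 0.5632, -0.0052,  0.032 ]), array([ 0.5641, -0.008 ,  0.032 ]), array([ 0.5635, -0.0055,  0.032 ])]
pa (array([0.4417, 0.0924, 0.0316]), [[-0.05, 1.55], [-0.96, -0.7], [-0.49, 0.35]]) [array([0.4413, 0.0932, 0.0288])]
pb (array([0.4515, 0.0529, 0.0322]), [[0.13, 1.59], [-1.11, -0.37], [-0.3, 0.39]]) [array([0.4507, 0.0529, 0.0278])]
p3 (array([0.5633, 0.0292, 0.0491]), [[-0.27, 1.57], [-1.16, -0.5], [-0.18, 0.44]]) [array([0.5643, 0.0289, 0.045 ])]
redline (array([0.4852, 0.1999, 0.0635]), [[-0.35, 1.43], [-0.65, -0.15]]) [0.4849 0.2019 0.0516]
orange (array([0.3703, 0.1789, 0.0546]), [[0.71, 1.72], [-0.61, -0.2], [-0.4, -0.03]]) [0.3695 0.1802 0.0536]
screen (array([0.3567, 0.1754, 0.0564]), [[-0.58, 1.74], [-1.02, -0.7], [-0.23, 0.26]]) [0.3556 0.1768 0.0527]
```

Run:
```python
from h import *
w,t,s=load('w1'),load('top0'),load('scene0')
P={'blue':((342.5,218.85),(321.1,192.9),(318.4,234.1),.032),'red':((337.0,286.7),(363.6,192.3),(335.9,262.7),.032),
'pa':((213,187.25),(307.5,267.5),(185+298/4,170+312/4),.0285),
'pb':((224,227.75),(331.25,260.5),(185+349/4,170+367/4),.0285),
'p3':((342.25,260.5),(344,192),(185+571/4,170+297/4),.046)}
R={k:[atz(i,*q,p[3])[:2] for i,q in zip((w,t,s),p)] for k,p in P.items()}
for k,v in R.items(): print(k,np.round(v,4).tolist())
for a,b in [('red','pb'),('blue','pa'),('blue','red')]: print(a,b,np.round(np.subtract(R[a],R[b]),4).tolist())
print('mid',np.round((np.array(R['blue'])+R['red'])/2,4).tolist())
```

```text
blue [[0.564, 0.066], [0.5647, 0.0634], [0.5644, 0.0657]]
red [[0.5637, -0.0057], [0.564, -0.0085], [0.5635, -0.0059]]
pa [[0.4412, 0.0931], [0.4405, 0.0906], [0.4434, 0.0941]]
pb [[0.4508, 0.0531], [0.451, 0.0506], [0.453, 0.0549]]
p3 [[0.5641, 0.0294], [0.563, 0.0268], [0.5651, 0.0311]]
red pb [[0.1129, -0.0588], [0.113, -0.0591], [0.1105, -0.0608]]
blue pa [[0.1227, -0.0271], [0.1242, -0.0271], [0.1211, -0.0284]]
blue red [[0.0002, 0.0717], [0.0008, 0.072], [0.0009, 0.0716]]
mid [[0.5638, 0.0302], [0.5643, 0.0275], [0.564, 0.0299]]
```

Request:
jog_arm:
  steps:
    - {"dx":-0.4,"dy":-0.42,"dz":-0.7,"twist":0}
    - {"dx":-0.81,"dy":-0.83,"dz":-1.5,"twist":0}
    - {"dx":-0.81,"dy":-0.83,"dz":-2.3,"twist":0}
    - {"dx":-0.81,"dy":-0.83,"dz":-2.7,"twist":0}
    - {"dx":-0.81,"dy":-0.83,"dz":-2.7,"twist":0}
  gripper: 115
  newtons: 25

```text
t: 2.45
tool_pos: [0.4488, 0.0512, 0.0652]
tool_rot: [-2.197, -2.238, 0.009]
contact_force: [-0.2, 0.6, 1.0]
opening: 0.0468
```

Run:
```python
from h import *
im=snap('wrist','w2'); o=ctrl.get_obs();print(o['tool_pos'],o['tool_rot'],o['opening'])
```

```text
[0.45046305 0.05130876 0.06713974] [-2.19856317 -2.24081104  0.00458607] 0.04684405204722452
```

View pics/w2.png

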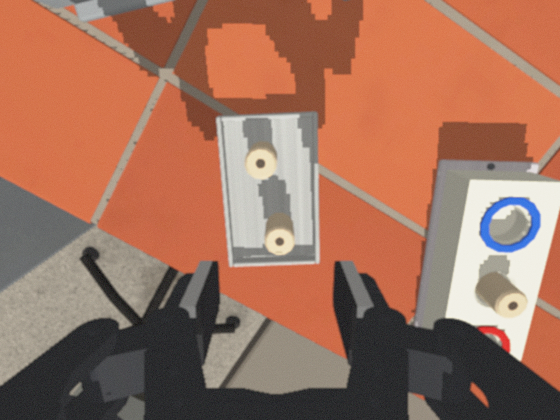

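The pellet near the jaws is centred at (279,241) and the other at (261,162). The fingers stand around u=276, in line with the near pellet.

Run:
```python
from h import *
w=load('w2')
print(atz(w,279.5,241,.0285),dep(w,282,246),atz(w,261,162.5,.0285),atz(w,510.5,223,.032),atz(w,513,305,.046),proj(w,[.4505,.0513,.067]))
```

```text
[0.45068561 0.05347206 0.0285    ] [0.45203255 0.05055584 0.02800049] [0.44094388 0.09354283 0.0285    ] [0.56349777 0.06683234 0.032     ] [0.56377596 0.02986966 0.046     ] (np.float64(279.06722251299584), np.float64(280.4117950845724))
```

Request:
jog_arm:
  steps:
    - {"dx":0,"dy":0.02,"dz":-0.45,"twist":0}
    - {"dx":0,"dy":0.02,"dz":-0.83,"twist":0}
    - {"dx":0,"dy":0.02,"dz":-0.83,"twist":0}
    - {"dx":0,"dy":0.02,"dz":-0.83,"twist":0}

```text
t: 3.0
tool_pos: [0.4521, 0.0523, 0.0193]
tool_rot: [2.2, 2.242, -0.001]
contact_force: [-0.1, 0.2, 0.1]
opening: 0.0469
```

Request:
jog_arm:
  steps:
    - {"dx":0,"dy":0,"dz":0,"twist":0}
    - {"dx":0,"dy":0,"dz":0,"twist":0}
    - {"dx":0,"dy":0,"dz":0,"twist":0}
    - {"dx":0,"dy":0,"dz":0,"twist":0}
  gripper: 230
  newtons: 25

```text
t: 3.5
tool_pos: [0.4533, 0.0522, 0.0206]
tool_rot: [2.199, 2.241, 0.001]
contact_force: [-0.5, 0.1, 5.8]
opening: 0.0131
```

Run:
```python
from h import *
im=snap('wrist','w3'); o=ctrl.get_obs();print(o['tool_pos'],o['contact_force'],o['opening']);crop('w3',180,150,380,310,4,'c_w3')
snap('scene','s3');crop('s3',205,200,325,290,6,'c_s3')
```

```text
[0.45326584 0.05222067 0.02053112] [ 1.21585237 -0.17273889  5.21539643] 0.013347405668523238
```

View pics/c_w3.png

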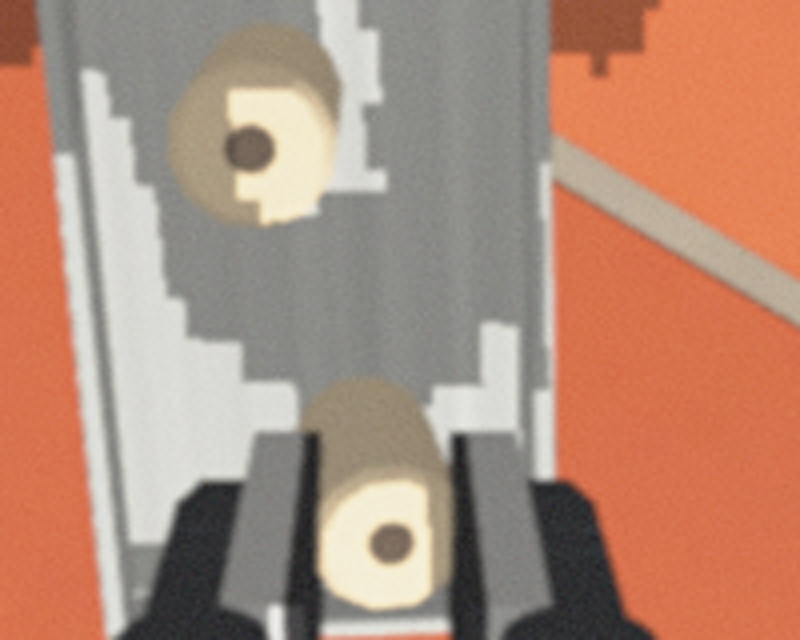

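View pics/c_s3.png

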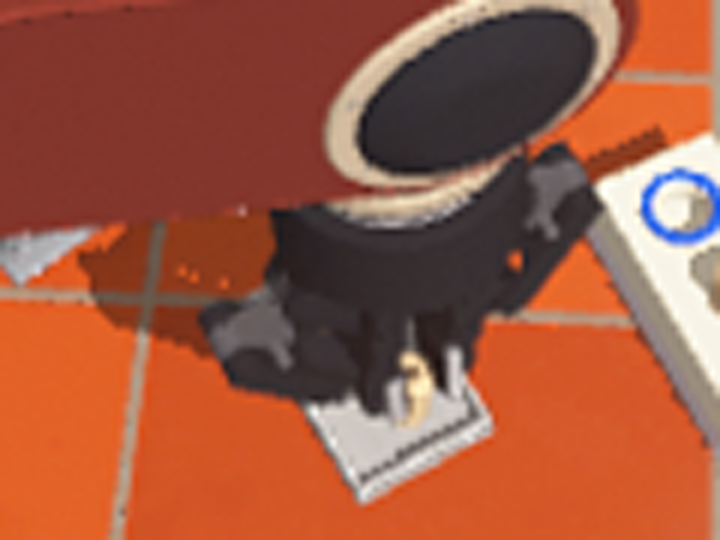

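Request:
jog_arm:
  steps:
    - {"dx":0,"dy":0,"dz":0,"twist":0}
    - {"dx":0,"dy":0,"dz":-0.04,"twist":0}
    - {"dx":-0.02,"dy":0,"dz":-0.08,"twist":0}
    - {"dx":-0.02,"dy":0,"dz":-0.08,"twist":0}
  gripper: 150

```text
t: 4.1
tool_pos: [0.4513, 0.0523, 0.015]
tool_rot: [2.2, 2.242, -0.001]
contact_force: [0.3, -0.5, 0.8]
opening: 0.0353
```

Request:
jog_arm:
  steps:
    - {"dx":0,"dy":0,"dz":0,"twist":0}
    - {"dx":0,"dy":0,"dz":0,"twist":0}
    - {"dx":0,"dy":0,"dz":0,"twist":0}
  gripper: 220

```text
t: 4.47
tool_pos: [0.4513, 0.0523, 0.015]
tool_rot: [2.2, 2.242, -0.0]
contact_force: [-0.2, 0.8, -0.5]
opening: 0.0135
```

Request:
jog_arm:
  steps:
    - {"dx":0,"dy":0,"dz":0.2,"twist":0}
    - {"dx":0,"dy":0,"dz":0.6,"twist":0}
    - {"dx":0,"dy":0,"dz":0.9,"twist":0}
    - {"dx":0,"dy":0,"dz":0.9,"twist":0}
  gripper: 230

```text
t: 4.97
tool_pos: [0.4531, 0.0522, 0.0715]
tool_rot: [2.197, 2.239, 0.005]
contact_force: [-0.5, 0.7, -0.6]
opening: 0.0131
```

Run:
```python
from h import *
im=snap('wrist','w4'); o=ctrl.get_obs();print(o['tool_pos'],o['contact_force'],o['opening']);crop('w4',180,150,380,310,4,'c_w4')
snap('scene','s4');crop('s4',205,180,325,270,6,'c_s4')
```

```text
[0.452111   0.05222057 0.07011823] [-0.11825797 -0.57628371  0.14874812] 0.013042876907261655
```

View pics/c_w4.png

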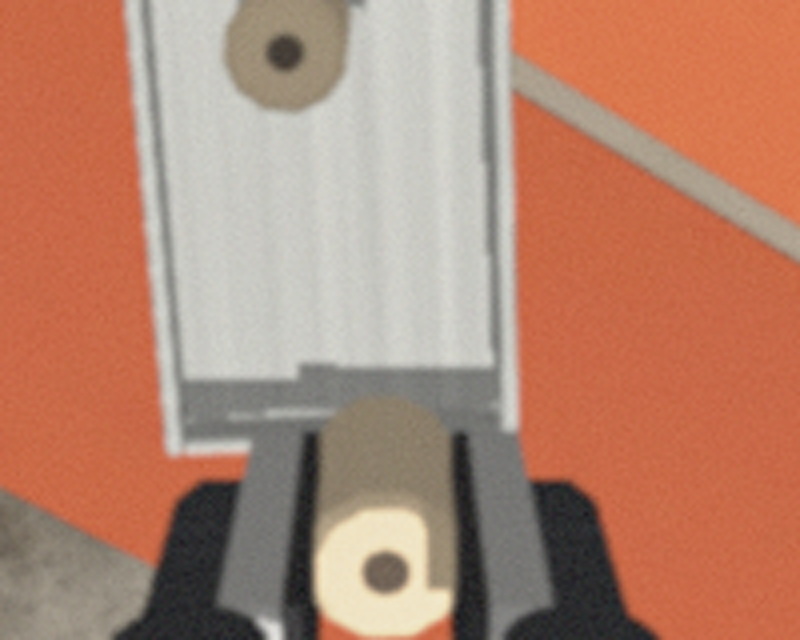

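View pics/c_s4.png

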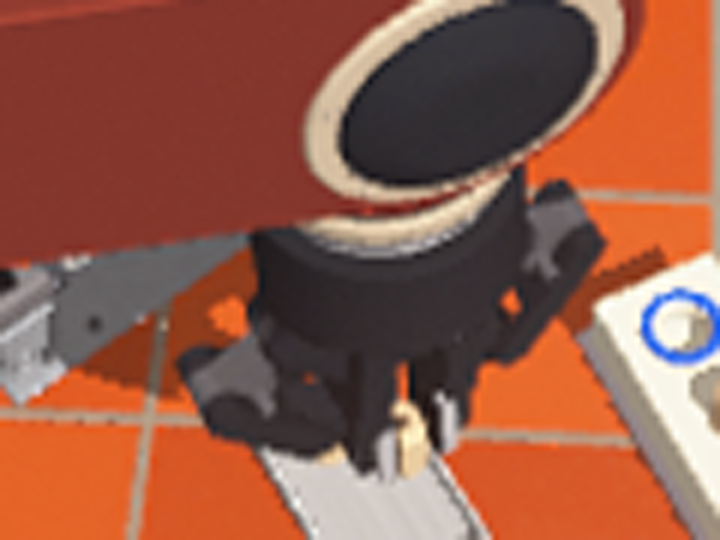

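Run:
```python
from h import *
w=load('w4'); print(atz(w,276.5,293,.0836), ctrl.get_obs()['tool_pos'])
```

```text
[0.45369566 0.05229716 0.0836    ] [0.45133591 0.05227207 0.06913211]
```

Request:
jog_arm:
  steps:
    - {"dx":0.6,"dy":-0.32,"dz":0.1,"twist":0}
    - {"dx":1.25,"dy":-0.65,"dz":0.1,"twist":0}
    - {"dx":1.8,"dy":-0.95,"dz":0,"twist":0}
    - {"dx":1.87,"dy":-0.98,"dz":-0.25,"twist":0}
    - {"dx":1.87,"dy":-0.98,"dz":-0.25,"twist":0}

```text
t: 5.7
tool_pos: [0.5609, -0.0061, 0.051]
tool_rot: [-2.198, -2.239, 0.006]
contact_force: [-0.0, -0.5, 0.2]
opening: 0.0134
```

Run:
```python
from h import *
im=snap('wrist','w5'); o=ctrl.get_obs();print(o['tool_pos'],o['contact_force'],o['opening']);crop('w5',180,150,380,330,4,'c_w5')
snap('scene','s5');crop('s5',270,200,390,290,6,'c_s5')
```

```text
[ 0.56119986 -0.00588982  0.05189471] [-0.52068772  0.01069717  0.05771705] 0.013608168326245807
```

View pics/c_w5.png

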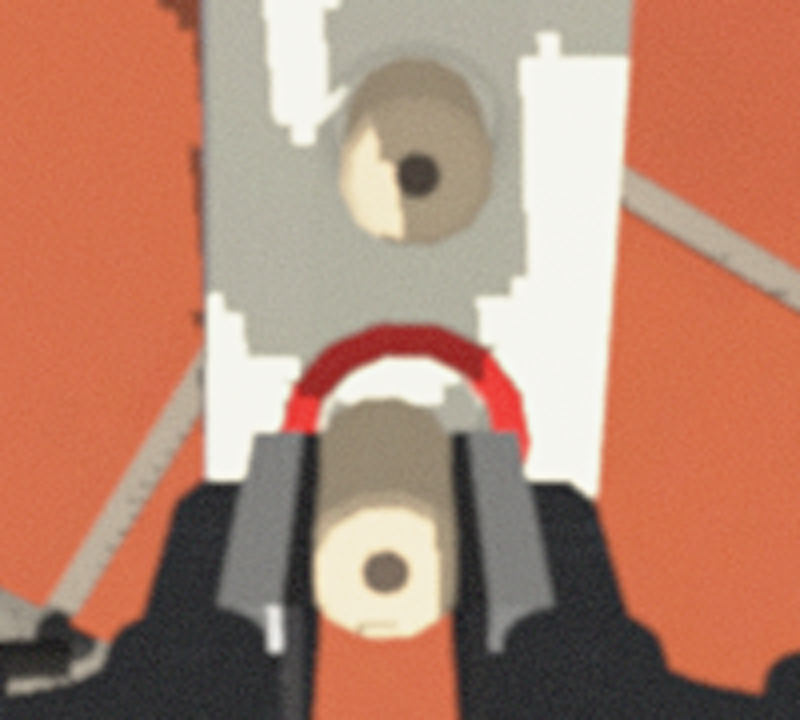

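View pics/c_s5.png

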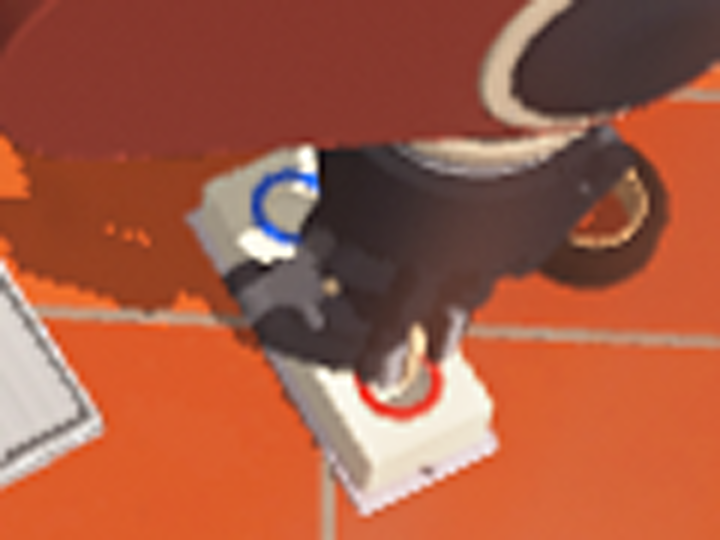

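Request:
jog_arm:
  steps:
    - {"dx":0.05,"dy":0,"dz":-0.05,"twist":0}
    - {"dx":0.05,"dy":0,"dz":-0.07,"twist":0}
    - {"dx":0.05,"dy":0,"dz":-0.07,"twist":0}

```text
t: 6.18
tool_pos: [0.5647, -0.0057, 0.0488]
tool_rot: [-2.198, -2.242, 0.002]
contact_force: [1.0, 0.4, -0.1]
opening: 0.0134
```

Run:
```python
from h import *
im=snap('wrist','w6'); o=ctrl.get_obs();print(o['tool_pos'],o['contact_force'],o['opening']);crop('w6',220,210,350,320,6,'c_w6')
w=load('w5');print(atz(w,276.25,250,.0395))
e=ringc(im,'r',(230,210,320,300));print(e)
```

```text
[ 0.56471436 -0.00572411  0.04881066] [ 0.97600882  0.03159779 -0.35677197] 0.013555025384878282
[0.56122611 0.00195707 0.0395    ]
((272.2657775878906, 255.02377319335938), (39.19419860839844, 52.0152473449707), 88.38506317138672)
```

View pics/c_w6.png

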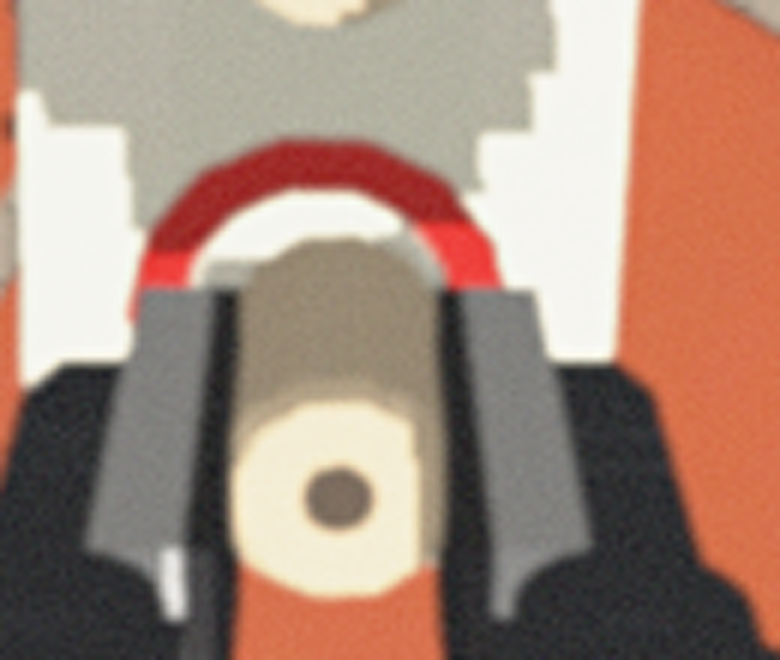

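Run:
```python
from h import *
w=load('w6')
print('pel far',atz(w,276.3,249.7,.0363)-[0,.008,0]);print('ring outer',atz(w,272.8,232.8,.032)-[0,.015,0]);print('ring inner',atz(w,272.8,241.3,.032)-[0,.0105,0])
# ring sides at row v=258 (crop y 288): outer left 134, right 500
print(atz(w,220+134/6,258,.032),atz(w,220+500/6,258,.032))
print(atz(w,220+232/6,285,.045),atz(w,220+440/6,285,.045),atz(w,220+243/6,258,.0363),atz(w,220+440/6,258,.0363))
```

```text
pel far [ 0.56500929 -0.00589006  0.0363    ]
ring outer [ 0.5632992  -0.00654654  0.032     ]
ring inner [ 0.56337283 -0.00614173  0.032     ]
[ 0.54954102 -0.00415428  0.032     ] [ 0.57752488 -0.00355581  0.032     ]
[ 0.55768513 -0.01078817  0.045     ] [ 0.57262172 -0.01046572  0.045     ] [ 0.55803909 -0.00203983  0.0363    ] [ 0.57269347 -0.00172642  0.0363    ]
```

Request:
jog_arm:
  steps:
    - {"dx":-0.025,"dy":-0.008,"dz":0,"twist":0}
    - {"dx":-0.025,"dy":-0.008,"dz":-0.1,"twist":0}
    - {"dx":-0.025,"dy":-0.008,"dz":-0.21,"twist":0}
    - {"dx":-0.025,"dy":-0.008,"dz":-0.21,"twist":0}
    - {"dx":-0.025,"dy":-0.008,"dz":-0.21,"twist":0}

```text
t: 6.85
tool_pos: [0.5632, -0.0062, 0.036]
tool_rot: [-2.199, -2.242, 0.003]
contact_force: [0.1, -0.1, 0.1]
opening: 0.0137
```

Run:
```python
from h import *
im=snap('wrist','w7'); o=ctrl.get_obs();print(o['tool_pos'],o['contact_force'],o['opening']);crop('w7',220,210,350,320,6,'c_w7')
```

```text
[ 0.56334215 -0.0062402   0.03626418] [ 0.43329961 -0.70905957  0.46802969] 0.013342038477067431
```

View pics/c_w7.png

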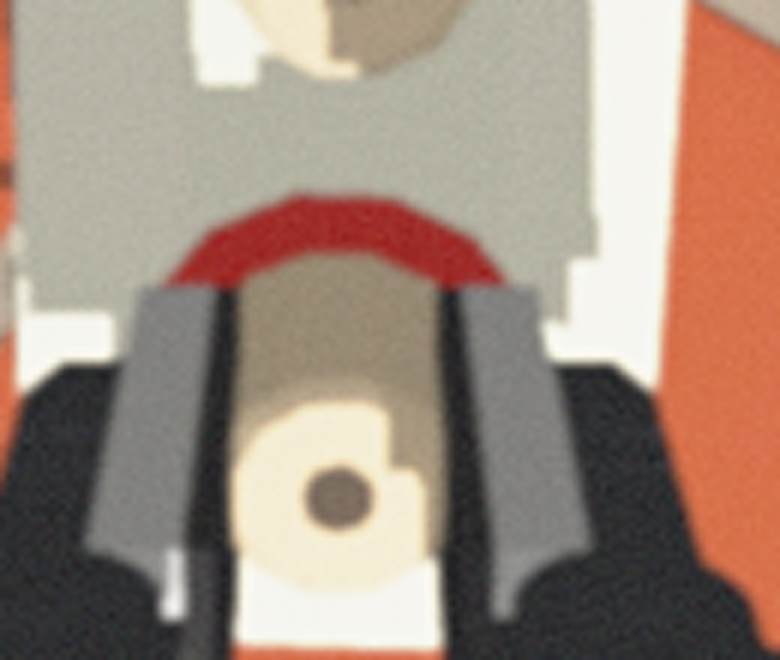

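The pellet has not moved in the jaws and there is no upward force, so it is inside the well. I'll lower it a little more and release.

Request:
jog_arm:
  steps:
    - {"dx":0,"dy":0,"dz":-0.04,"twist":0}
    - {"dx":0,"dy":0,"dz":-0.04,"twist":0}

```text
t: 7.15
tool_pos: [0.5632, -0.0062, 0.0337]
tool_rot: [-2.199, -2.242, 0.003]
contact_force: [-0.3, 0.3, -0.4]
opening: 0.0134
```

Request:
jog_arm:
  steps:
    - {"dx":0,"dy":0,"dz":0,"twist":0}
    - {"dx":0,"dy":0,"dz":0,"twist":0}
    - {"dx":0,"dy":0,"dz":0.3,"twist":0}
    - {"dx":0,"dy":0,"dz":0.8,"twist":0}
    - {"dx":0,"dy":0,"dz":0.8,"twist":0}
  gripper: 130

```text
t: 7.78
tool_pos: [0.5661, -0.0066, 0.086]
tool_rot: [2.196, 2.24, 0.005]
contact_force: [1.1, 0.6, 0.1]
opening: 0.0418
```

Run:
```python
from h import *
im=snap('wrist','w8'); o=ctrl.get_obs();print(o['tool_pos'],o['tool_rot'],o['contact_force'],o['opening']);crop('w8',150,100,380,300,3.4,'c_w8')
```

```text
[ 0.56475236 -0.0064267   0.08409093] [2.19799015e+00 2.24158054e+00 1.52328829e-03] [ 1.25758828  0.70122659 -0.20561004] 0.042008765926269676
```

View pics/c_w8.png

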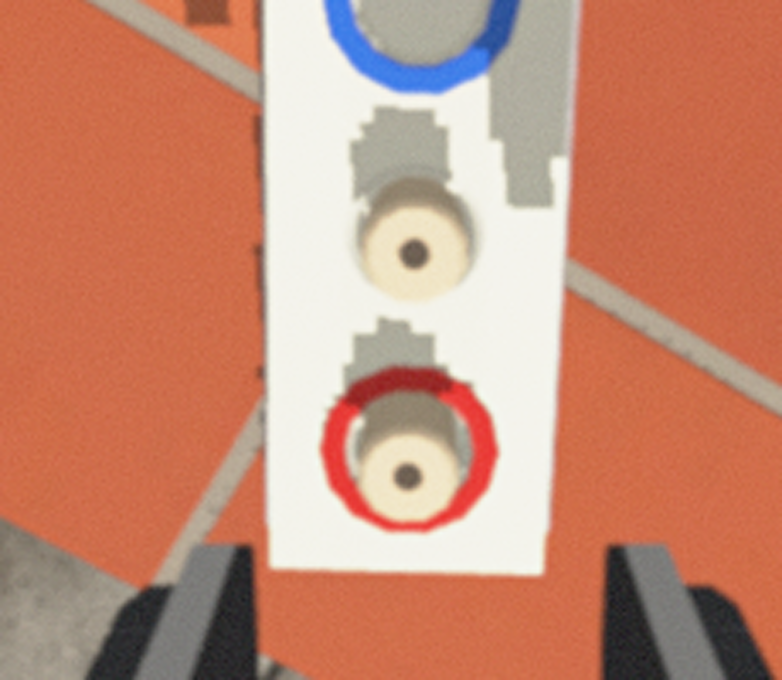

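Both pellets in the strip stand upright: red at crop (407,475), the middle one at (413,253). Next is the second pellet.

Request:
jog_arm:
  steps:
    - {"dx":-0.75,"dy":0.6,"dz":0,"twist":0}
    - {"dx":-1.5,"dy":1.2,"dz":0,"twist":0}
    - {"dx":-2.05,"dy":1.65,"dz":-0.2,"twist":0}
    - {"dx":-2.05,"dy":1.65,"dz":-0.4,"twist":0}
    - {"dx":-2.05,"dy":1.65,"dz":-0.4,"twist":0}

```text
t: 8.45
tool_pos: [0.441, 0.0923, 0.0587]
tool_rot: [2.199, 2.243, -0.002]
contact_force: [0.0, -0.4, 0.3]
opening: 0.0416
```

Request:
jog_arm:
  steps:
    - {"dx":0,"dy":0,"dz":0,"twist":0}

```text
t: 8.57
tool_pos: [0.4421, 0.0917, 0.0591]
tool_rot: [2.199, 2.241, -0.001]
contact_force: [-0.3, -0.1, -0.2]
opening: 0.0415
```

Run:
```python
from h import *
im=snap('wrist','w9'); o=ctrl.get_obs();print(o['tool_pos'],o['tool_rot'],o['contact_force'],o['opening']);crop('w9',180,180,380,330,4,'c_w9')
```

```text
[0.44194675 0.09170388 0.05899384] [ 2.19988841e+00  2.24138224e+00 -1.38155408e-03] [-0.30541351  0.67839691 -0.33753382] 0.041747452080411813
```

View pics/c_w9.png

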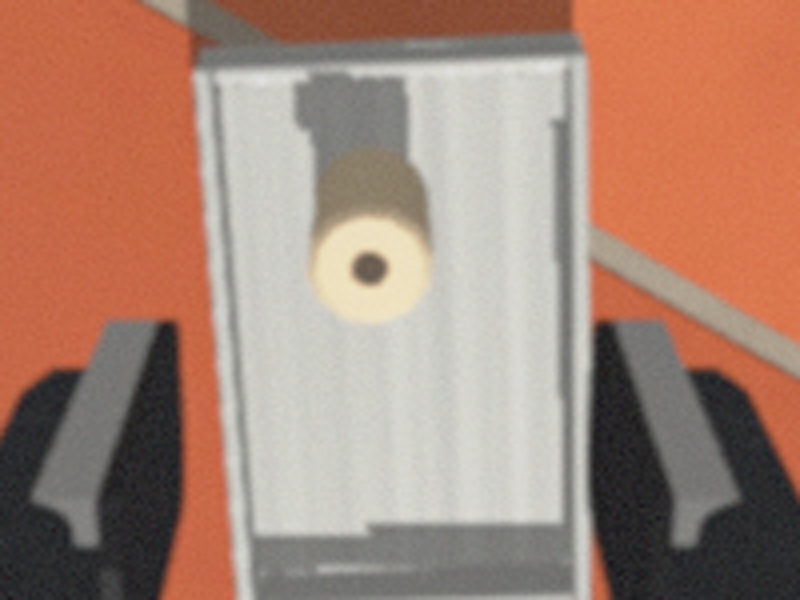

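Run:
```python
from h import *
w=load('w9'); print(atz(w,272.75,247,.0285))
```

```text
[0.44090143 0.093176   0.0285    ]
```

Request:
jog_arm:
  steps:
    - {"dx":-0.01,"dy":0.01,"dz":-0.4,"twist":0}
    - {"dx":-0.01,"dy":0.01,"dz":-0.73,"twist":0}
    - {"dx":-0.01,"dy":0.01,"dz":-0.73,"twist":0}
    - {"dx":-0.01,"dy":0.01,"dz":-0.73,"twist":0}
    - {"dx":-0.01,"dy":0.01,"dz":-0.73,"twist":0}

```text
t: 9.25
tool_pos: [0.4425, 0.0922, 0.0164]
tool_rot: [2.199, 2.24, 0.001]
contact_force: [-0.2, 0.3, 0.2]
opening: 0.0415
```

Request:
jog_arm:
  steps:
    - {"dx":0,"dy":0,"dz":0,"twist":0}
    - {"dx":0,"dy":0,"dz":0,"twist":0}
    - {"dx":0,"dy":0,"dz":0,"twist":0}
    - {"dx":0,"dy":0,"dz":0,"twist":0}
  gripper: 225

```text
t: 9.75
tool_pos: [0.4432, 0.0922, 0.0172]
tool_rot: [2.198, 2.239, 0.003]
contact_force: [0.2, 0.5, 4.7]
opening: 0.0133
```

Request:
jog_arm:
  steps:
    - {"dx":0,"dy":0,"dz":0.3,"twist":0}
    - {"dx":0,"dy":0,"dz":0.9,"twist":0}
    - {"dx":0.6,"dy":-0.13,"dz":1.0,"twist":0}
    - {"dx":1.2,"dy":-0.27,"dz":1.0,"twist":0}
    - {"dx":1.8,"dy":-0.4,"dz":0.9,"twist":0}

```text
t: 10.38
tool_pos: [0.5524, 0.068, 0.0713]
tool_rot: [2.198, 2.239, 0.004]
contact_force: [0.9, -0.1, 0.6]
opening: 0.0133
```

Request:
jog_arm:
  steps:
    - {"dx":0.19,"dy":-0.04,"dz":0,"twist":0}
    - {"dx":0.19,"dy":-0.04,"dz":-0.3,"twist":0}
    - {"dx":0.19,"dy":-0.04,"dz":-0.3,"twist":0}
    - {"dx":0.19,"dy":-0.04,"dz":-0.3,"twist":0}

```text
t: 10.88
tool_pos: [0.5624, 0.066, 0.0525]
tool_rot: [2.198, 2.241, 0.002]
contact_force: [-0.0, -0.3, -0.7]
opening: 0.0133
```

Run:
```python
from h import *
im=snap('wrist','w10'); o=ctrl.get_obs();print(o['tool_pos'],o['contact_force'],o['opening']);crop('w10',220,210,350,320,6,'c_w10')
```

```text
[0.5630211  0.06593128 0.05315115] [ 0.87687096 -0.38872772 -0.12104135] 0.013295953341388148
```

View pics/c_w10.png

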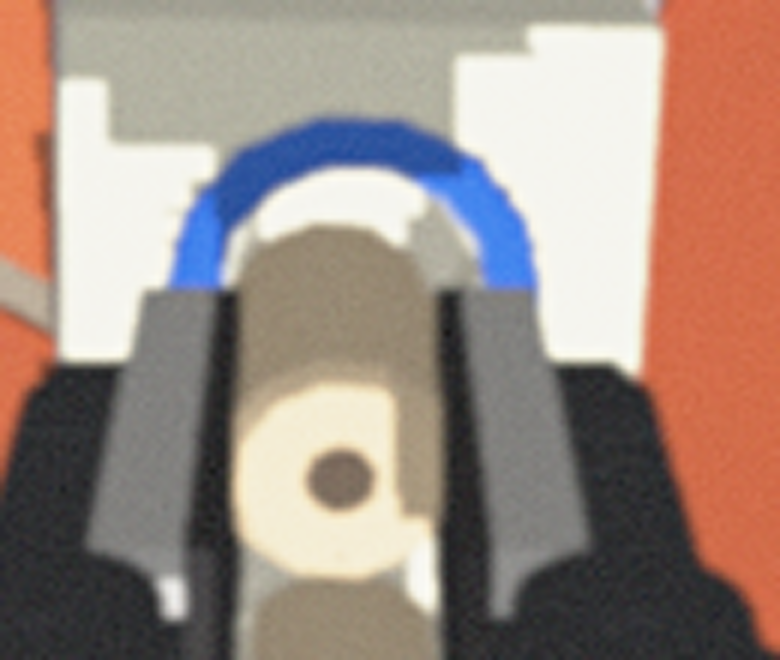

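Run:
```python
from h import *
w=load('w10')
print('pel',atz(w,276.4,247,.0385)-[0,.008,0]);print('outer',atz(w,279,229.5,.032)-[0,.015,0],'inner',atz(w,279,210+166/6,.032)-[0,.0105,0])
print(atz(w,220+172/6,258,.032),atz(w,220+537/6,258,.032))
```

```text
pel [0.56290416 0.06636197 0.0385    ]
outer [0.56400257 0.06533077 0.032     ] inner [0.56409084 0.06582407 0.032     ]
[0.55007078 0.06584816 0.032     ] [0.5786454  0.06637763 0.032     ]
```

Request:
jog_arm:
  steps:
    - {"dx":0.02,"dy":-0.012,"dz":0,"twist":0}
    - {"dx":0.02,"dy":-0.012,"dz":-0.12,"twist":0}
    - {"dx":0.02,"dy":-0.012,"dz":-0.25,"twist":0}
    - {"dx":0.02,"dy":-0.012,"dz":-0.28,"twist":0}
    - {"dx":0.02,"dy":-0.012,"dz":-0.28,"twist":0}

```text
t: 11.55
tool_pos: [0.5639, 0.0652, 0.0359]
tool_rot: [2.198, 2.24, 0.002]
contact_force: [-0.0, -0.7, -0.1]
opening: 0.0132
```

Run:
```python
from h import *
im=snap('wrist','w11'); o=ctrl.get_obs();print(o['tool_pos'],o['contact_force'],o['opening']);crop('w11',220,210,350,320,6,'c_w11')
```

```text
[0.5641922  0.06522959 0.03623172] [ 0.26515747 -0.2141267   0.46429645] 0.012903952613605175
```

View pics/c_w11.png

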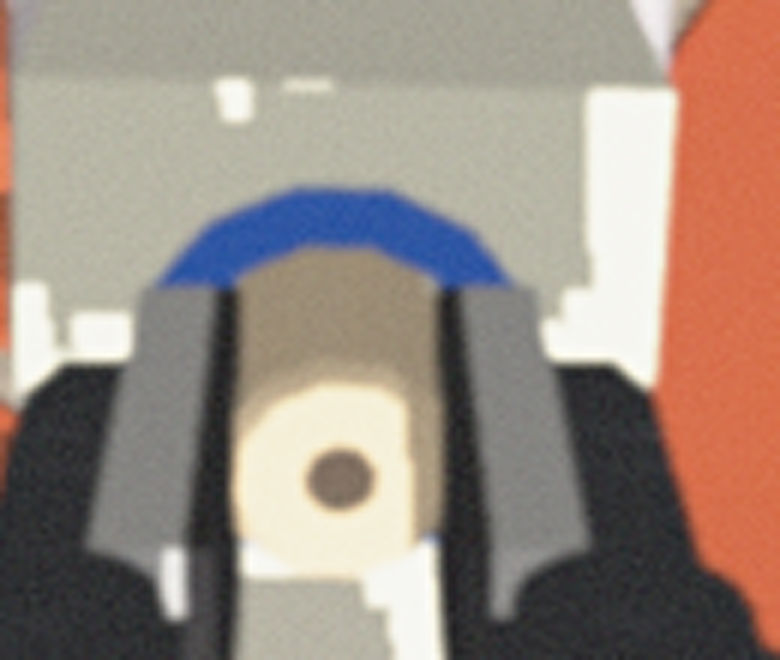

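The pellet is in the well, its top still at the same place in the jaws (340,478). I'll release it and rise.

Request:
jog_arm:
  steps:
    - {"dx":0,"dy":0,"dz":0,"twist":0}
    - {"dx":0,"dy":0,"dz":0,"twist":0}
    - {"dx":0,"dy":0,"dz":0,"twist":0}
    - {"dx":0,"dy":0,"dz":0.3,"twist":0}
    - {"dx":0,"dy":0,"dz":1.0,"twist":0}
  gripper: 130

```text
t: 12.22
tool_pos: [0.5625, 0.0652, 0.0956]
tool_rot: [2.2, 2.242, -0.002]
contact_force: [1.0, 0.1, 0.3]
opening: 0.0419
```

Request:
jog_arm:
  steps:
    - {"dx":-0.6,"dy":0.3,"dz":0.8,"twist":1}
    - {"dx":-1.2,"dy":0.7,"dz":1.4,"twist":2}
    - {"dx":-1.5,"dy":1.0,"dz":1.8,"twist":3}
    - {"dx":-1.5,"dy":1.0,"dz":1.8,"twist":4}
    - {"dx":-1.5,"dy":1.0,"dz":1.8,"twist":5}
  gripper: 60

```text
t: 12.85
tool_pos: [0.4727, 0.1256, 0.206]
tool_rot: [1.035, 2.962, 0.001]
contact_force: [-0.3, 0.0, -0.0]
opening: 0.0656
```

Run:
```python
from h import *
im=snap('wrist','w12'); o=ctrl.get_obs();print(o['tool_pos'],o['tool_rot'],o['q'],o['contact_force'],o['opening'])
```

```text
[0.47268884 0.12549223 0.20554383] [1.03092937e+00 2.96409225e+00 2.91438555e-04] [ 1.07921951e-01 -2.67053288e-01  1.95149015e+00 -1.26946878e-03
  1.45406234e+00 -7.93290453e-01] [0.16626679 0.56106211 0.1081388 ] 0.0655853118231333
```

View pics/w12.png

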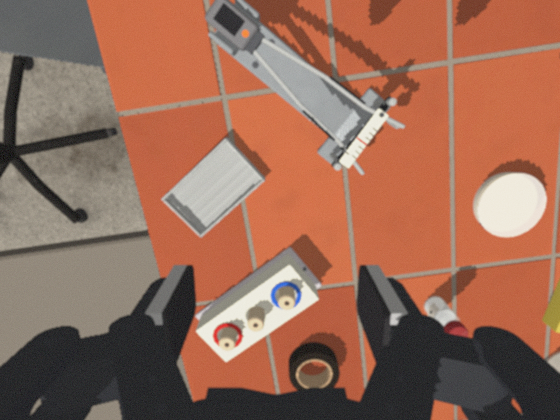

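All three wells now hold a pellet, at (227,341), (256,320) and (287,298). The tweezers are still on their rest. I'll turn the tool so that the camera side faces their tips.

Request:
jog_arm:
  steps:
    - {"dx":-0.05,"dy":0.2,"dz":0,"twist":-1}
    - {"dx":-0.1,"dy":0.4,"dz":0,"twist":-2}
    - {"dx":-0.15,"dy":0.6,"dz":0,"twist":-3}
    - {"dx":-0.2,"dy":0.8,"dz":-0.1,"twist":-4}
    - {"dx":-0.3,"dy":1.0,"dz":-0.2,"twist":-5}

```text
t: 13.52
tool_pos: [0.4549, 0.1859, 0.1946]
tool_rot: [2.196, 2.241, 0.0]
contact_force: [-0.2, 0.1, 0.8]
opening: 0.0654
```

Request:
jog_arm:
  steps:
    - {"dx":0,"dy":0.1,"dz":0,"twist":-1}
    - {"dx":0,"dy":0.15,"dz":0,"twist":-2}
    - {"dx":0,"dy":0.15,"dz":0,"twist":-3}
    - {"dx":0,"dy":0.15,"dz":-0.1,"twist":-4}
    - {"dx":0,"dy":0.15,"dz":-0.2,"twist":-5}

```text
t: 14.15
tool_pos: [0.4552, 0.1949, 0.1837]
tool_rot: [2.942, 1.091, -0.0]
contact_force: [-0.4, 0.7, 0.4]
opening: 0.0654
```

Request:
jog_arm:
  steps:
    - {"dx":0,"dy":0,"dz":0,"twist":-1}
    - {"dx":0,"dy":0,"dz":0,"twist":-2}
    - {"dx":0,"dy":0,"dz":0,"twist":-2.7}
    - {"dx":0,"dy":0,"dz":0,"twist":-2.7}

```text
t: 14.65
tool_pos: [0.4554, 0.1949, 0.1847]
tool_rot: [3.116, 0.373, 0.0]
contact_force: [0.7, -0.3, 0.4]
opening: 0.0651
```

Run:
```python
from h import *
im=snap('wrist','w13'); o=ctrl.get_obs();print(o['tool_pos'],o['tool_rot'],o['q'],o['contact_force'],o['opening'])
```

```text
[0.45536938 0.19493238 0.18450718] [3.11569691e+00 3.74726989e-01 1.05977129e-04] [ 0.2560612  -0.23117916  1.95755699 -0.00346113  1.41561678  1.58800165] [ 0.27120484  0.4975894  -0.18774967] 0.06532875591230071
```

View pics/w13.png

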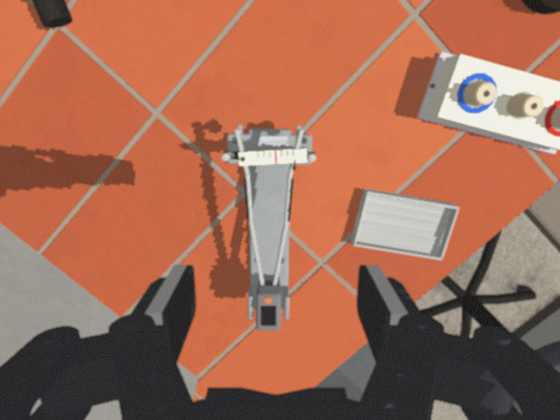

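Run:
```python
from h import *
crop('w13',215,115,325,235,5,'c13a');crop('w13',215,220,325,335,5,'c13b')
```

```text
(no output)
```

View pics/c13a.png

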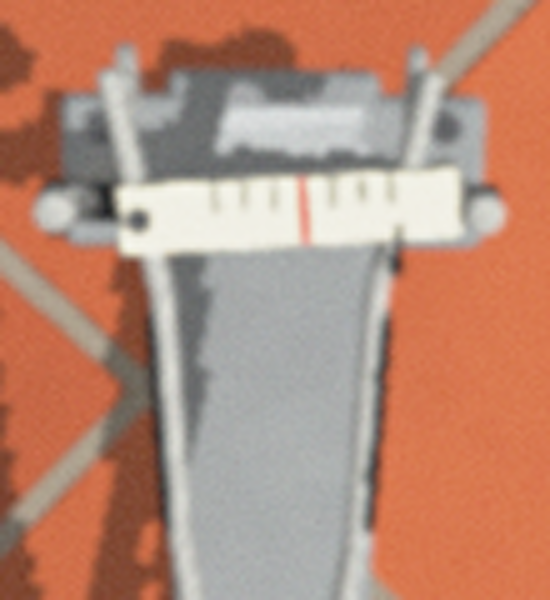

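View pics/c13b.png

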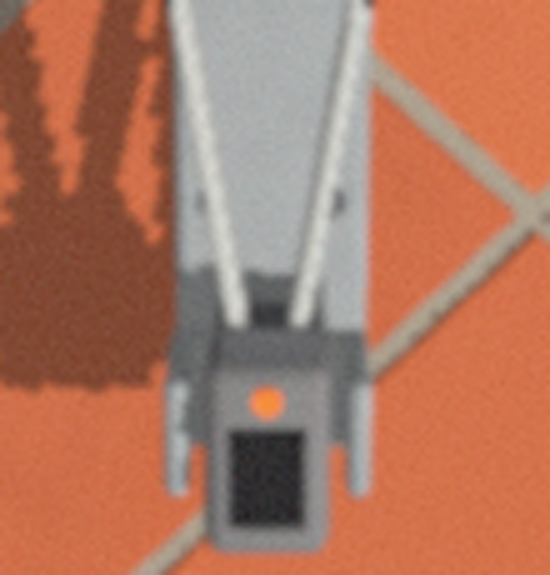

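Run:
```python
from h import *
w=load('w13')
A=lambda u,v,z:atz(w,215+u/5,115+v/5,z)
B=lambda u,v,z:atz(w,215+u/5,220+v/5,z)
L=A(160,262,.049);R=A(383,262,.049);f=(L+R)/2;print('front',f,np.linalg.norm(L-R))
pl=A(290,212,.053);print('plate row mid',pl, 'dep',dep(w,215+330/5,115+225/5))
bol=(A(57,210,.041)+A(487,213,.041))/2;print('bollards',bol)
o=B(267,403,.053);s=B(268,478,.053);tl=(B(235,322,.049)+B(300,322,.049))/2; te=B(269,550,.053)
print(o,s,tl,te,'dep',dep(w,215+267/5,220+470/5))
for a in (f,bol):
  for b in (o,s,tl): d=a-b;print(np.degrees(np.arctan2(d[1],d[0])).round(2),end=' ')
h=np.radians(10.8);
d=f-s;d=d[:2]/np.linalg.norm(d[:2]);n=np.array([-d[1],d[0]])
x=lambda p:(p[:2]-s[:2])@d
print('dir',d,'along: plate',x(pl),'tail end',x(te),'boll',x(bol))
print('origin from plate',s[:2]+d*(x(pl)-.032),'from tail end',s[:2]+d*(x(te)+.115),'from boll',s[:2]+d*(x(bol)-.032), 'TCP img',proj(w,ctrl.get_obs()['tool_pos']))
```

```text
front [0.47555956 0.20465146 0.049     ] 0.03327198648980465
plate row mid [0.48411386 0.20385707 0.053     ] dep [0.48344683 0.19765842 0.05176642]
bollards [0.48167052 0.2061341  0.041     ]
[0.36871836 0.17989704 0.053     ] [0.35509612 0.17649068 0.053     ] [0.3810014  0.18279905 0.049     ] [0.34168061 0.17312908 0.053     ] dep [0.35701654 0.17710406 0.05378043]
13.04 13.16 13.01 13.08 13.18 13.05 dir [0.97374695 0.2276332 ] along: plate 0.13186012856913926 tail end -0.013828522261314143 boll 0.1299992583925554
origin from plate [0.45233462 0.19922216] from tail end [0.45361154 0.19952067] from boll [0.4505226  0.19879856] TCP img (np.float64(276.02558803762537), np.float64(278.8552922727334))
```

Request:
jog_arm:
  steps:
    - {"dx":-0.06,"dy":0.07,"dz":-0.8,"twist":-0.05}
    - {"dx":-0.06,"dy":0.07,"dz":-1.6,"twist":-0.05}
    - {"dx":-0.06,"dy":0.07,"dz":-2.0,"twist":-0.05}
    - {"dx":-0.06,"dy":0.07,"dz":-2.0,"twist":-0.05}
    - {"dx":-0.06,"dy":0.07,"dz":-2.0,"twist":-0.05}
  gripper: 90

```text
t: 15.32
tool_pos: [0.4529, 0.1994, 0.0661]
tool_rot: [3.118, 0.362, 0.004]
contact_force: [-0.2, -0.0, 0.1]
opening: 0.0555
```

Run:
```python
from h import *
im=snap('wrist','w14'); o=ctrl.get_obs();print(o['tool_pos'],o['tool_rot'],o['contact_force'],o['opening'])
```

```text
[0.45321682 0.19951274 0.06652434] [3.1178054  0.36149797 0.00524811] [-0.3025851   0.27287292  0.03443913] 0.05520668053113231
```

View pics/w14.png

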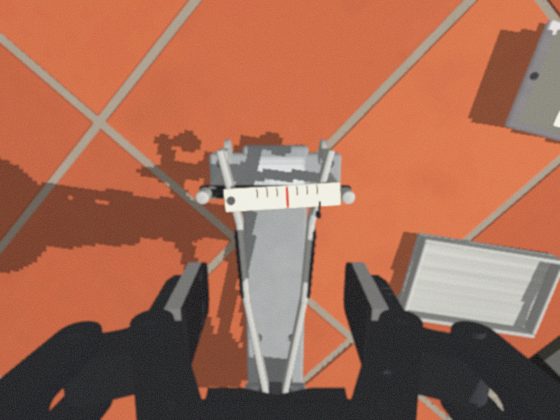

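The tool is centred: the legs' midline is at u≈276 and the fingers' midline at 276.5. Descending.

Request:
jog_arm:
  steps:
    - {"dx":-0.02,"dy":-0.005,"dz":-0.3,"twist":0}
    - {"dx":-0.02,"dy":-0.005,"dz":-0.6,"twist":0}
    - {"dx":-0.02,"dy":-0.005,"dz":-0.71,"twist":0}
    - {"dx":-0.02,"dy":-0.005,"dz":-0.71,"twist":0}
    - {"dx":-0.02,"dy":-0.005,"dz":-0.71,"twist":0}

```text
t: 16.0
tool_pos: [0.4523, 0.1993, 0.0242]
tool_rot: [3.118, 0.361, 0.006]
contact_force: [0.9, -0.1, 0.5]
opening: 0.0551
```

Run:
```python
from h import *
im=snap('wrist','w15'); o=ctrl.get_obs();print(o['tool_pos'],o['tool_rot'],o['contact_force'],o['opening'])
```

```text
[0.45250997 0.19934329 0.02441227] [3.11790099 0.36155253 0.006793  ] [ 0.52322626 -0.29472495 -0.22161498] 0.055236843147584244
```

View pics/w15.png

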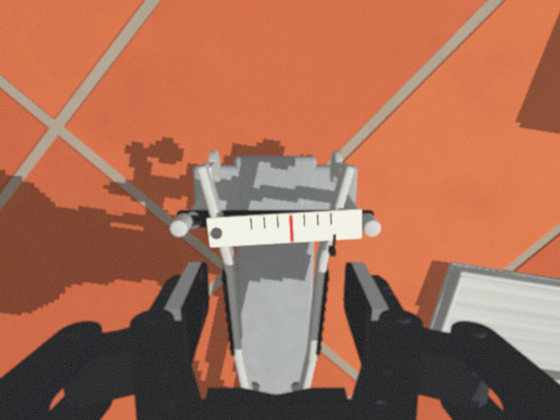

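Request:
jog_arm:
  steps:
    - {"dx":0,"dy":0,"dz":0,"twist":0}
    - {"dx":0,"dy":0,"dz":0,"twist":0}
    - {"dx":0,"dy":0,"dz":0,"twist":0}
    - {"dx":0,"dy":0,"dz":0,"twist":0}
  gripper: 172
  newtons: 40

```text
t: 16.55
tool_pos: [0.4536, 0.1997, 0.0257]
tool_rot: [3.118, 0.362, 0.011]
contact_force: [-0.6, -0.3, 6.4]
opening: 0.028
```

Run:
```python
from h import *
im=snap('wrist','w16'); o=ctrl.get_obs();print(o.keys(),o['tool_pos'],o['tool_rot'],o['contact_force'],o['opening']);crop('w16',150,140,400,300,3.2,'c16')
```

```text
dict_keys(['t', 'q', 'dq', 'effort', 'tool_pos', 'tool_rot', 'contact_force', 'wrist_torque', 'opening']) [0.45360207 0.19969855 0.0256675 ] [3.11834581 0.36165591 0.01049105] [-1.2028863   0.61798636  5.78001981] 0.02747042536918293
```

View pics/c16.png

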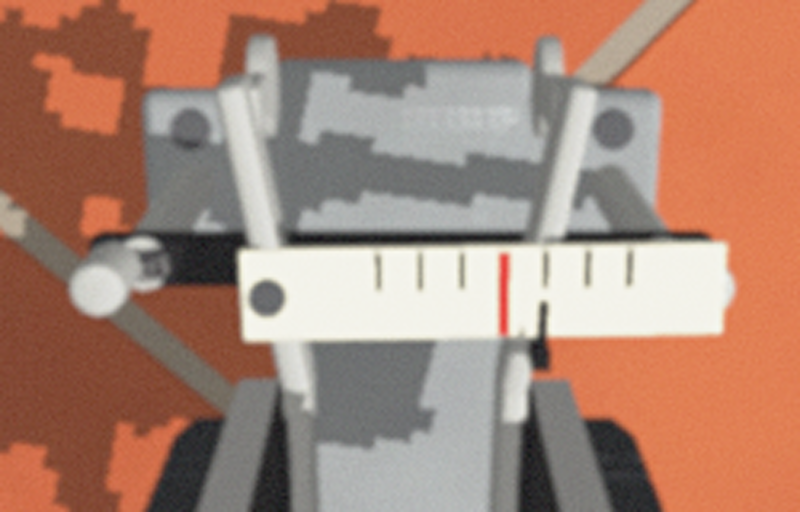

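The pointer is on the first tick to the right of the red line, about 31 mm of gap. That leaves 3 mm of width to close.

Request:
jog_arm:
  steps:
    - {"dx":0,"dy":0,"dz":0,"twist":0}
    - {"dx":0,"dy":0,"dz":0,"twist":0}
    - {"dx":0,"dy":0,"dz":0,"twist":0}
  gripper: 181

```text
t: 16.98
tool_pos: [0.4538, 0.1998, 0.0259]
tool_rot: [3.118, 0.362, 0.011]
contact_force: [0.5, -0.5, 3.4]
opening: 0.0253
```

Run:
```python
from h import *
im=snap('wrist','w17'); o=ctrl.get_obs();print(o['tool_pos'],o['tool_rot'],o['contact_force'],o['opening']);crop('w17',150,140,400,300,3.2,'c17')
```

```text
[0.45385729 0.19975945 0.02592371] [3.1184416  0.36155168 0.0112968 ] [-0.23893852  0.67109792  4.69941834] 0.0247547495819378
```

View pics/c17.png

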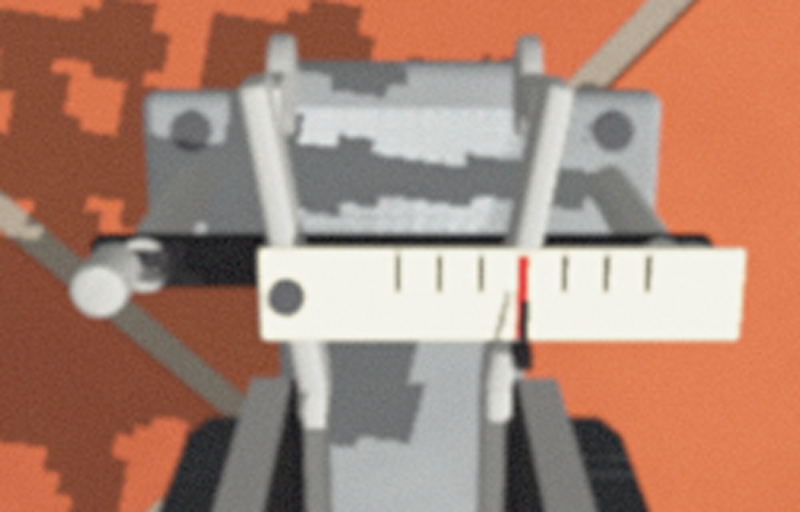

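The pointer stands on the red line at (523,320). Lifting.

Request:
jog_arm:
  steps:
    - {"dx":0,"dy":0,"dz":0.1,"twist":0}
    - {"dx":0,"dy":0,"dz":0.3,"twist":0}
    - {"dx":0,"dy":0,"dz":0.7,"twist":0}
    - {"dx":0,"dy":0,"dz":1.0,"twist":0}
    - {"dx":0,"dy":0,"dz":1.0,"twist":0}

```text
t: 17.65
tool_pos: [0.4553, 0.2002, 0.0881]
tool_rot: [3.119, 0.362, 0.018]
contact_force: [-0.4, -0.1, -0.5]
opening: 0.0247
```

Run:
```python
from h import *
im=snap('wrist','w18'); o=ctrl.get_obs();print(o['tool_pos'],o['tool_rot'],o['contact_force'],o['wrist_torque'],o['opening']);crop('w18',150,140,400,300,3.2,'c18')
snap('scene','s18');crop('s18',180,120,340,240,5,'cs18')
```

```text
[0.45435447 0.19991591 0.08677162] [3.11868027 0.36167798 0.01412449] [ 0.38092888  0.06109516 -0.76979838] [ 0.02509615 -0.03956671 -0.02274034] 0.024873243210841146
```

View pics/c18.png

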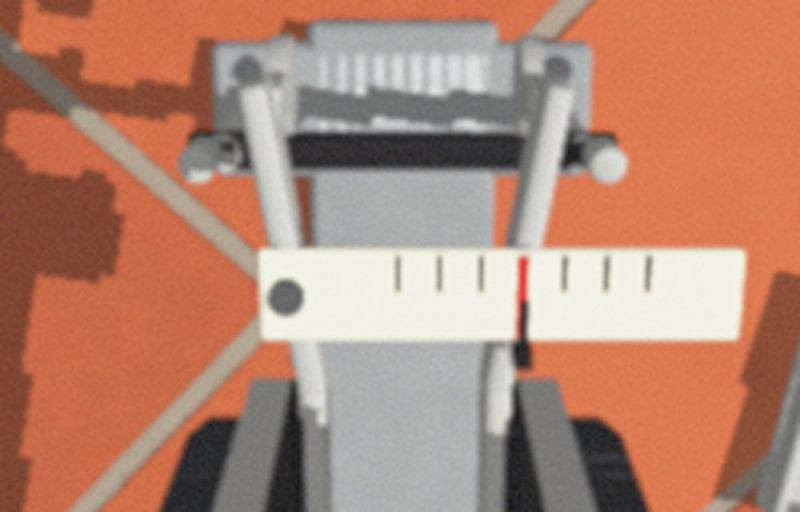

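View pics/cs18.png

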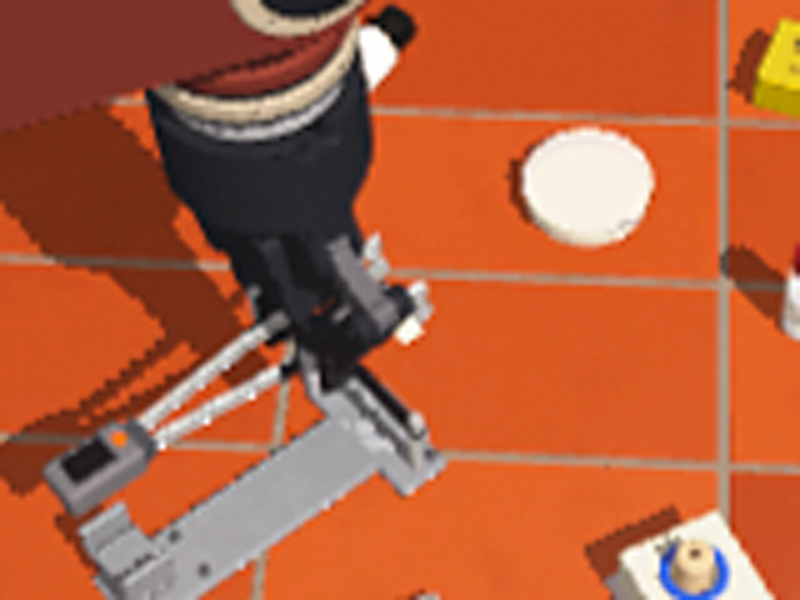

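Run:
```python
from h import *
w=load('w18'); t=np.array([.45435,.19992,.08677])
h=np.radians(13.1);d=np.array([np.cos(h),np.sin(h)]);n=np.array([-d[1],d[0]])
for (u,v,z,k) in [(500,248,.027,'plate front edge'),(500,340,.027,'plate rear edge'),(268,165,.023,'Lleg'),(540,165,.023,'Rleg'),(252,85,.023,'Ltip'),(563,85,.023,'Rtip')]:
    p=atz(w,150+u/3.2,140+v/3.2,t[2]+z)[:2]-t[:2]; print(k,(p@d).round(4),(p@n).round(4))
p=dep(w,150+650/3.2,140+310/3.2);print(p, (p[:2]-t[:2])@d)
```

```text
plate front edge 0.036 -0.0097
plate rear edge 0.0259 -0.0099
Lleg 0.0437 0.0142
Rleg 0.0438 -0.0139
Ltip 0.052 0.0156
Rtip 0.0521 -0.016
[0.48815846 0.18135386 0.11224713] 0.02872058856004312
```

Request:
jog_arm:
  steps:
    - {"dx":0.15,"dy":-0.4,"dz":0.05,"twist":-0.2}
    - {"dx":0.35,"dy":-1.0,"dz":0.05,"twist":-0.4}
    - {"dx":0.5,"dy":-1.6,"dz":0.05,"twist":-0.7}
    - {"dx":0.65,"dy":-2.2,"dz":0.05,"twist":-1.0}
    - {"dx":0.8,"dy":-2.8,"dz":0.05,"twist":-1.3}

```text
t: 18.38
tool_pos: [0.5009, 0.0306, 0.0874]
tool_rot: [3.139, 0.004, 0.007]
contact_force: [0.3, 0.2, -1.1]
opening: 0.0249
```

Request:
jog_arm:
  steps:
    - {"dx":0.1,"dy":-0.4,"dz":0,"twist":0}
    - {"dx":0.2,"dy":-0.6,"dz":0,"twist":0}
    - {"dx":0.2,"dy":-0.6,"dz":0,"twist":0}

```text
t: 18.75
tool_pos: [0.5127, -0.0056, 0.0867]
tool_rot: [3.139, 0.002, 0.005]
contact_force: [-1.0, 0.1, -0.4]
opening: 0.0247
```

Run:
```python
from h import *
im=snap('wrist','w19'); o=ctrl.get_obs();print(o['tool_pos'],o['tool_rot'],o['contact_force'],o['wrist_torque'],o['opening'])
r=o['tool_rot'];print('yaw x',2*np.degrees(np.arctan2(r[1],r[0])))
```

```text
[ 0.51255405 -0.00499128  0.08677366] [3.13942899 0.0032264  0.00507261] [-0.75492686  0.32170033 -0.68492563] [ 0.00541645 -0.00965402 -0.01772315] 0.025174561374246503
yaw x 0.11776591179243652
```

View pics/w19.png

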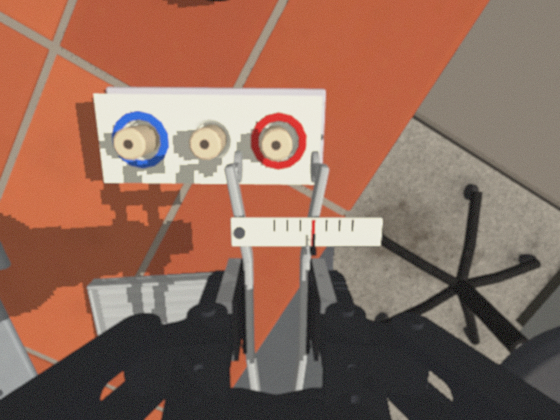

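Run:
```python
from h import *
w=load('w19'); e=ringc(w,'r',(240,100,315,175));print(e,atz(w,*e[0],.032));print(atz(w,277.5,145.5,.046));print(atz(w,206,143.5,.046),atz(w,128.5,145,.046))
crop('w19',190,90,350,250,5,'c19')
```

```text
((278.2480773925781, 140.67015075683594), (48.975440979003906, 49.776611328125), 4.9828643798828125) [ 0.5638098  -0.00660744  0.032     ]
[ 0.5630646  -0.00614772  0.046     ]
[0.56396641 0.02836734 0.046     ] [0.56318408 0.06583657 0.046     ]
```

View pics/c19.png

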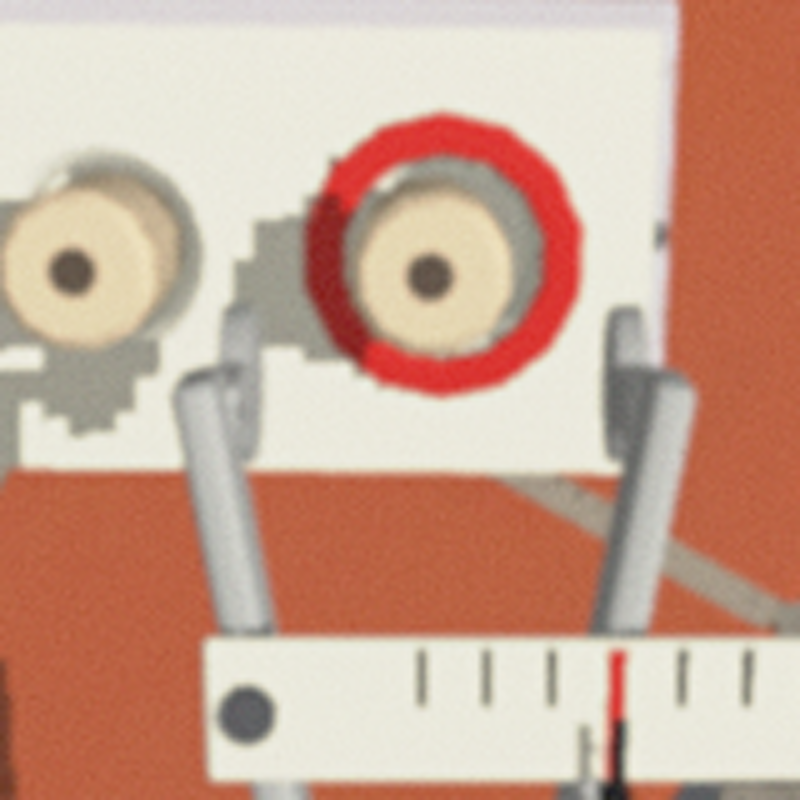

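Run:
```python
from h import *
w=load('w19')
# plate disc centres: left spans v 305-460, right 305-460
L=atz(w,190+253/5,90+382/5,.0898);R=atz(w,190+611/5,90+382/5,.0898);print(L,R,(L+R)/2,np.linalg.norm(L-R))
```

```text
[0.5607357  0.00786989 0.0898    ] [ 0.56077874 -0.01889672  0.0898    ] [ 0.56075722 -0.00551342  0.0898    ] 0.02676664391731404
```

Request:
jog_arm:
  steps:
    - {"dx":0.045,"dy":-0.016,"dz":0,"twist":0}
    - {"dx":0.045,"dy":-0.016,"dz":-0.15,"twist":0}
    - {"dx":0.045,"dy":-0.016,"dz":-0.4,"twist":0}
    - {"dx":0.045,"dy":-0.016,"dz":-0.4,"twist":0}
    - {"dx":0.045,"dy":-0.016,"dz":-0.4,"twist":0}

```text
t: 19.42
tool_pos: [0.515, -0.0058, 0.0624]
tool_rot: [3.14, 0.003, 0.004]
contact_force: [-0.3, 0.8, -0.5]
opening: 0.0249
```

Run:
```python
from h import *
im=snap('wrist','w20'); o=ctrl.get_obs();print(o['tool_pos'],o['tool_rot'],o['contact_force'],o['opening'])
crop('w20',190,90,350,250,5,'c20')
e=ringc(im,'r',(240,100,315,210));print(e,atz(im,*e[0],.032))
```

```text
[ 0.51536475 -0.00592366  0.06286096] [3.13943039 0.00333073 0.00529187] [ 0.59715772 -0.3564061   0.18771247] 0.02500505936034721
((278.2304992675781, 151.5566864013672), (55.69778823852539, 56.32649612426758), 14.310242652893066) [ 0.56386962 -0.00666326  0.032     ]
```

View pics/c20.png

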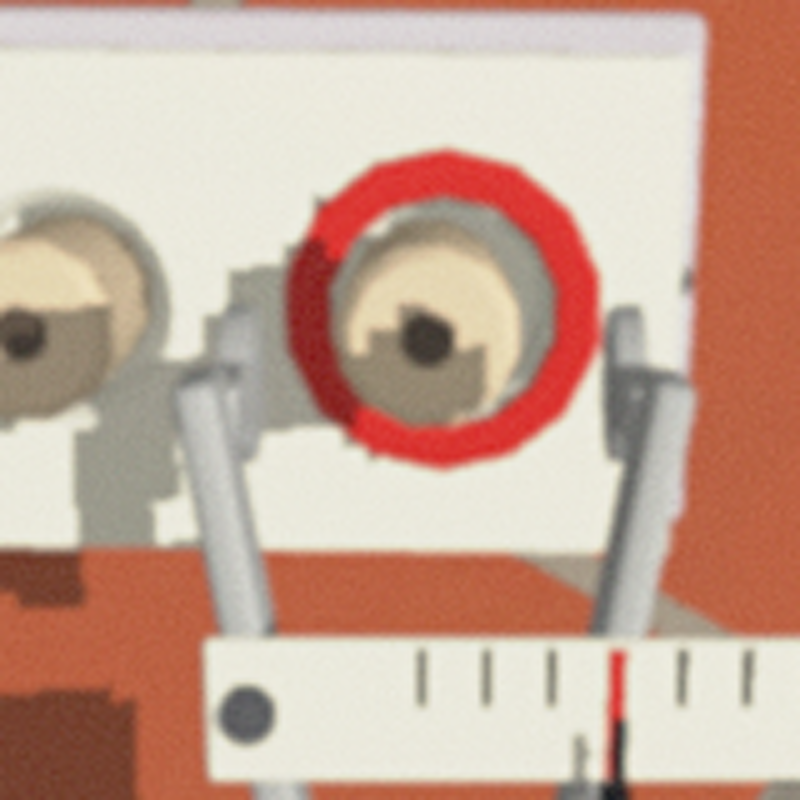

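The plates' midpoint (431) lines up with the pellet (428). Descending to the final height.

Request:
jog_arm:
  steps:
    - {"dx":0,"dy":0,"dz":-0.1,"twist":0}
    - {"dx":0,"dy":0,"dz":-0.2,"twist":0}
    - {"dx":0,"dy":0,"dz":-0.32,"twist":0}
    - {"dx":0,"dy":0,"dz":-0.38,"twist":0}
    - {"dx":0,"dy":0,"dz":-0.38,"twist":0}

```text
t: 20.1
tool_pos: [0.515, -0.0059, 0.0395]
tool_rot: [3.14, 0.003, 0.004]
contact_force: [0.0, 0.7, 0.6]
opening: 0.0252
```

Run:
```python
from h import *
im=snap('wrist','w21'); o=ctrl.get_obs();print(o['tool_pos'],o['tool_rot'],o['contact_force'],o['opening'],abs(o['dq']).max())
crop('w21',190,90,350,250,5,'c21')
e=ringc(im,'r',(240,100,315,230));print(e,atz(im,*e[0],.032))
snap('top','t21');crop('t21',270,150,400,250,6,'ct21');snap('scene','s21');crop('s21',270,190,390,290,6,'cs21')
```

```text
[ 0.5152843  -0.00592723  0.03986723] [3.13945295 0.00335895 0.0047435 ] [-0.14182162 -0.02039058 -1.13406014] 0.02484849686440332 0.006242041237941561
((278.37982177734375, 159.3031463623047), (62.015865325927734, 65.14787292480469), 179.49639892578125) [ 0.56398257 -0.00661063  0.032     ]
```

View pics/c21.png

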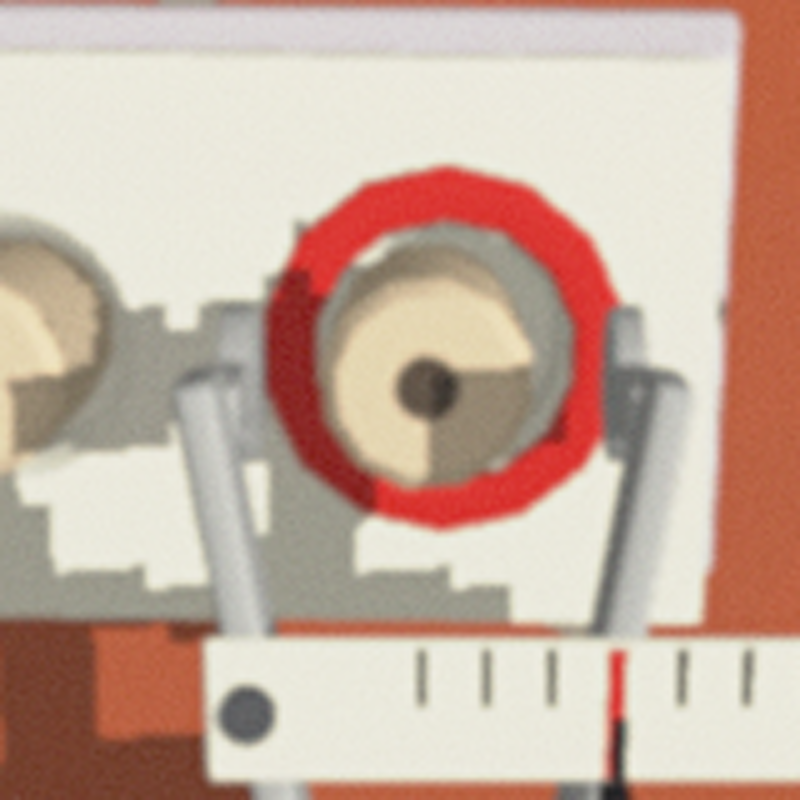

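View pics/ct21.png

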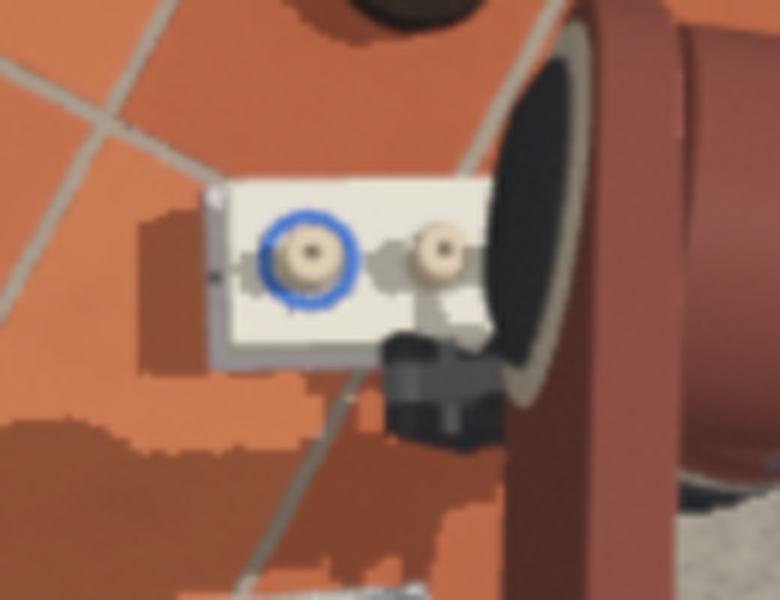

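View pics/cs21.png

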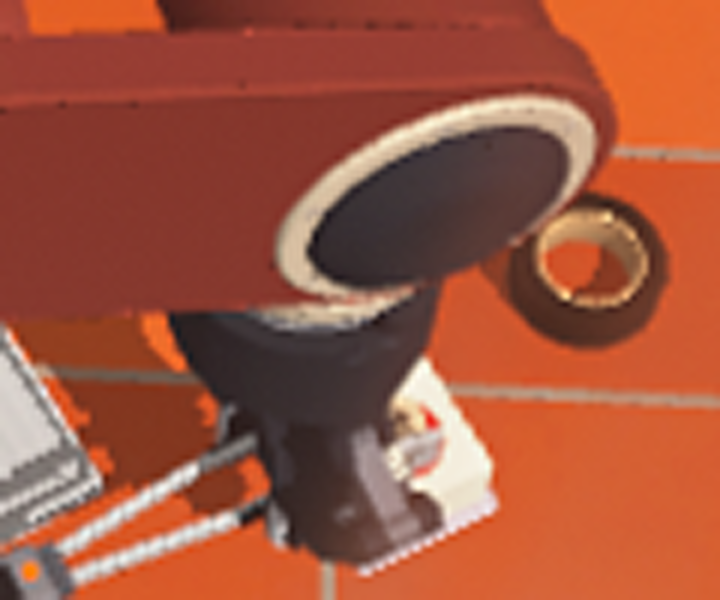

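Run:
```python
from h import *
w=load('w21'); z=.043
L=atz(w,190+258/5,90+382/5,z);R=atz(w,190+611/5,90+382/5,z);print((L+R)/2,np.linalg.norm(L-R))
print('pellet',atz(w,190+428/5,90+388/5,.046),'scale z',dep(w,190+350/5,90+745/5),dep(w,190+700/5,90+745/5),'leg',dep(w,190+232/5,90+500/5),dep(w,190+645/5,90+500/5), 'peltop',dep(w,190+380/5,90+400/5))
o=ctrl.get_obs();print(o['tool_pos'],o['t'],abs(o['dq']).max())
```

```text
[ 0.56310745 -0.00598452  0.043     ] 0.02630804677761647
pellet [ 0.56320758 -0.0054981   0.046     ] scale z [ 5.42686994e-01 -3.59977115e-04  6.49005103e-02] [ 0.54244053 -0.02375084  0.06412762] leg [0.55884338 0.0072769  0.06254893] [ 0.55910355 -0.0195669   0.06333646] peltop [ 0.56206803 -0.00195859  0.04472509]
[ 0.51557094 -0.00597366  0.04025435] 20.25 0.002231077725169553
```

Request:
jog_arm:
  steps:
    - {"dx":0,"dy":0,"dz":0,"twist":0}
    - {"dx":0,"dy":0,"dz":0,"twist":0}
    - {"dx":0,"dy":0,"dz":0,"twist":0}
    - {"dx":0,"dy":0,"dz":0,"twist":0}

```text
t: 20.75
tool_pos: [0.5156, -0.006, 0.0403]
tool_rot: [3.139, 0.003, 0.006]
contact_force: [-1.0, 0.4, -0.4]
opening: 0.0249
```

Run:
```python
from h import *
im=snap('wrist','w22');o=ctrl.get_obs();print(o['tool_pos'],o['contact_force'],o['opening'],abs(o['dq']).max())
a=load('w21')['frame'].astype(int);print('max mean diff in tweezer area',abs(a-im['frame'].astype(int))[210:250,225:385].mean())
print(ctrl.finish_job())
```

```text
[ 0.51558854 -0.00597657  0.04029366] [ 0.67074252 -0.0599464  -0.15469948] 0.025002952955679506 0.0014909739517224715
max mean diff in tweezer area 2.709322916666667
the job is handed in; nothing more can be done
None
```

I put the two tray pellets into the red- and blue-ringed wells. I then lifted the tweezers off the rest at the red line and handed the job in at about 20.8 s, holding them over the red-ringed well. The job reported no verdict.

**Last checks:**
- **Pellets:** all three pellets look upright and down in their wells. I confirmed this from the images only. The measured top of the red-well pellet was about 45 mm against the expected 46 mm.
- **Gap:** the pointer is on the red line. The plate gap measured about 26.3 mm in the image, with a finger opening of 25.0 mm.
- **Centring:** the midpoint between the plates is about 1 mm from the ring's axis and about 0.5 mm from the pellet's centre.
- **Height:** the gap midpoint is about 42–43 mm above the worktop. The depth image put the tweezers about 1 mm lower than the arm's own position did, still well inside the 37.5–49 mm band.
- **Stillness and contact:** the arm is at rest and the contact force is within its noise. I saw about 5 mm of clearance on each side of the pellet.

**Disagreements:**
- The top camera placed things 2–3 mm off from the wrist camera in y. I worked from relative offsets and checked them close up.
- The finger opening read about 13 mm while holding the 16 mm pellets. It agreed with the scale on the tweezers.

I did not touch the vial, petri dish or tape.

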